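Screw home the ring nut of a pressure reactor with a tommy bar

ROBOT

A 6-joint arm with a two-finger parallel gripper is mounted at the origin on the work surface. World frame = base frame: x ahead of the robot, y to its left, z up, the work surface at z = 0. Lengths are in mm, angles in rad, forces in N, time in s.
With the tool pointing down it reaches from about 400 to 925 mm from the base axis. Payload 3.4 kg.
Tool frame: the origin (TCP) lies on the centre line of the jaws, within the pads' length; the fingertips stand 19 mm ahead of it and the grasp point (between the pads) is the TCP; z points along the fingers, y is the direction in which the jaws open and shut (so a half turn about z gives the same grasp; the last joint's range is limited). The gripper opens to 85 mm and grips with 20 to 120 N. Pads are 22 mm wide; open, the fingers measure 114 mm over their backs; the gripper's body (76 mm by 85 mm) begins 54 mm behind the grasp point. The pads swing forward as they close: fully open they stand 13 mm farther back than shut.
Start: joints at [-1.399, 0.307, 1.506, -0, 1.328, -0.073], TCP at [139.891, -557.729, 219.505] pointing down, gripper open.
Joint ranges: [-3.12, 3.12], [-1.05, 2.28], [0.14, 2.33], [-1.42, 4.57], [0.1, 2.73], [-2.68, 2.68]. Speed limits (rad/s): [2.57, 2.57, 3.14, 3.14, 3.14, 3.14].

INTERFACE

Orientations are given as a unit quaternion [w, x, y, z].
In Python, from cell import manip gives the robot as it stands. The module is installed in compiled form; this text tells all that it offers.
- The arm moves only by the tool apply_moves, never from a script. Its argument "increments" is one flat list of numbers, 5 for each row, row after row: the opening, from 0 (shut) to 1 (fully open), then the shift along the world's x, y, z in cm, then the turn about the world's z in rad. In form: [claw, dx, dy, dz, spin, claw, dx, dy, dz, spin, ...]. A call has 1 to 12 rows; each row shifts and turns the commanded pose from where the row before left it; what a row does not reach is not made up. A row lasts 1/12 s, in which the tool goes at most 41.7 mm and 7.16 degrees, less where a joint would pass 70% of its speed; a pose out of reach is approached as far as the arm can. A call with a gripper value outside its range is refused whole. The fingers move at their own pace and stop on an object; "grip_force" is the grip in N (left out, the last holds). Time passes only in rows, so rows that do not move let the fingers close. It gives the time, the measured TCP pose, the force and the opening at its end, in the units of the state.
- manip.observe(): the state, without advancing time (a new reading comes with each control period).
- manip.camera(name): name is "scene" or "top"; returns the picture (400x640x3 uint8, red, green, blue); there is no depth.
- manip.calibration(name): a dict with "K" (3x3 intrinsics, pixels), "eye" and "orientation" of the camera in the world. Camera axes: x right, y up, looking along -z (the intrinsics and any distortion apply to the point x, -y, -z); pixel columns grow to the right and rows downward; lengths in mm; the calibration is good to about 2 mm. A picture is of the moment at which its call begins. calibration takes no time and is no camera call.
- manip.job_done(): hands the job in, once; it reports no verdict.
The state is a dict: "time": time; "joint_positions": joint angles; "dq": joint speeds; "effort": joint torques, N m; "position": TCP position; "tcp_rot": TCP orientation; "force": force on the tool from outside, world axes, zero at the start; "wrist_torque": the same for the moment, N m; "finger_gap": finger opening in mm.
Only numpy, scipy, OpenCV 4.12 (cv2) and the standard library are available. Lean on these libraries where they do the work, as an engineer would, in place of code of your own. Each camera call takes 0.05 s, during which the arm holds its last target.

TASK

The ring nut of the bench-top pressure reactor has only been run on by hand: take the tommy bar from its rest and, working it in the nut's radial holes and shifting it on to another hole when the posts of the stand end its swing, screw the nut clockwise (seen from above) until it stops fully home. Then draw the bar out and lay it back in both notches of its rest, at rest and let go. Do not knock the reactor or the ring above the nut with the gripper or arm (hold the tool leaning outward), and leave the other things on the bench where they are.

Things in the scene. Friction and masses are not known exactly. Their poses are not given: they have to be found in the camera images.
- reactor: Fixed bench-top pressure reactor. Origin: centre of the underside of its round grey base (256 mm across, 16 mm high), on the bench; z up along the vessel's axis. Above the base: blue heater jacket (140 mm across, top at 112 mm), steel ring nut (124 to 164 mm high), then the head with a gauge and two needle valves, all within 80 mm of the axis. Its x axis points to the middle of the gap described at post_gap.
- post_gap (a point): Middle of the gap between two posts, on the reactor's x axis, 90 mm from the vessel's axis, 144 mm high. Three steel posts 16 mm thick stand 90 mm from the axis, 60, 180 and 300 degrees round from the reactor's x axis: three gaps of 120 degrees. At 144 mm height a radial bar can swing about 50 degrees either way from the middle of a gap. This gap is the one nearest the robot and its right.
- tie_ring (a point): Centre of the underside of the flat aluminium tie ring that the posts carry, on the vessel's axis, 219 mm above the bench. The ring reaches from 78 to 118 mm from the axis and is 12 mm thick, with three 24 mm wide spokes (over the posts) to the white stirrer motor in the middle (68 mm across, top at 326 mm). It overhangs the bar, so a gripper holding the bar must lean outward.
- ring_nut (a joint): Turn of the ring nut, rad: 0 is fully home against a hard stop, negative is unscrewed (starts at -2.15 to -1.97, so 113 to 123 degrees to go); it grows as the nut turns clockwise seen from above. The nut sinks 4 mm a full turn. Drag about 0.45 N m plus 0.15 N m per rad/s; it stays where it is left. Play in a hole lets the nut trail the bar by some 0.1 rad.
- nut_mid (a point): Point on the nut's axis at the height of its holes (144 mm above the bench when home, up to 1.5 mm more at the start). The nut is 120 mm across and 40 mm high, plain steel, with 12 blind radial holes 30 degrees apart, level, 12 mm wide, bottoms 31 mm from the axis (29 mm deep).
- nut_hole (a point): Mouth of one of the nut's 12 holes, at its centre, 60 mm from the axis; it turns with the nut. The other holes lie at multiples of 30 degrees round the axis from it.
- tommy_bar: Plain round steel bar, 10 mm thick and 130 mm long with round ends, 0.08 kg, loose. Origin at its middle, on its axis; x along the bar. Both ends are alike. At the start it lies level in its rest. It is long enough to be held about 20 mm outside its middle while the other end is in a hole.
- bar_end_a (a point): The +x end of the bar, 65 mm from its middle, on its axis.
- bar_end_b (a point): The -x end of the bar, 65 mm from its middle, on its axis.
- bar_rest: Fixed dark steel rest for the bar: base plate 124 x 60 x 6 mm and two uprights 50 mm either side of the middle along x, each 5 mm thick with an open V notch on top (45 degree sides, about 25 mm wide at the mouth). Origin: centre of the underside of the base plate; x along the bar. The bar's axis lies 46 mm above the bench when seated in both notches; the notch tips reach about 52 mm. Between the uprights there is 95 mm of free length and 35 mm of room under the bar.
- spare_seal: Bystander: white seal ring, 66 mm across, 6 mm high, lying on the bench. Origin under its centre.
- liner: Bystander: white plastic cup, 54 mm across, 60 mm high. Origin under its centre.
- spanner: Bystander: steel spanner, 150 mm long, lying on the bench. Origin at its middle.
- beaker: Bystander: glass beaker, 70 mm across, 75 mm high. Origin under its centre.
- reagent: Bystander: amber bottle, 66 mm across, 150 mm high. Origin under its centre.
- powder_jar: Bystander: white jar, 64 mm across, 80 mm high. Origin under its centre.
- rinse: Bystander: white plastic bottle, 64 mm across, 160 mm high. Origin under its centre.
Not all that is in view belongs to the job. Leave any green look-alike of the bar_rest alone.

How it is judged:
By the outcome, as a careful person would: the job done as asked, in the order asked, and still so for the second after the job is handed in, with the robot touching nothing.
It also fails if it takes over 69 s, if anything falls off the work surface, if the arm or the gripper's body presses on something with over 40 N, if the wrist force passes 120 N, or if a joint passes its speed limit or range.

## Working session

There is one attempt and no reset: what is moved stays moved. The work goes in short steps, Python scripts to look and compute and a tool call to move; the robot and the scene stay as the last step left them, time stands still between calls to the robot, and variables do not carry over. Pictures are saved under pics/ and viewed, and the job is handed in when it is done.

Besides the shell and the picture viewer there is one more tool, called as name(argument=value, ...) on one line, values as JSON. apply_moves: Moves the arm, as the interface text tells. Its arguments: {"type":"object","properties":{"increments":{"type":"array"},"grip_force":{"type":"number"}},"required":["increments"]}

```bash
mkdir -p pics; cat > h.py <<'E'
from cell import manip
import numpy as np, cv2
from scipy.spatial.transform import Rotation as R
def cal(n):
    c=manip.calibration(n); q=c["orientation"]
    Rm=R.from_quat([q[1],q[2],q[3],q[0]]).as_matrix()
    return np.array(c["K"],float),np.array(c["eye"],float),Rm,c
def ray(n,u,v):
    K,e,Rm,c=cal(n); d=np.linalg.inv(K)@[u,v,1]; d=Rm@[d[0],-d[1],-d[2]]
    return e,d/np.linalg.norm(d)
def onz(n,u,v,z):
    e,d=ray(n,u,v); return e+d*(z-e[2])/d[2]
def proj(n,p):
    K,e,Rm,c=cal(n); q=Rm.T@(np.array(p,float)-e); x=K@[q[0],-q[1],-q[2]]; return x[:2]/x[2]
def tri(a,b):
    (e1,d1),(e2,d2)=ray("scene",*a),ray("top",*b)
    A=np.array([d1,-d2]).T; t=np.linalg.lstsq(A,e2-e1,rcond=None)[0]
    p,q=e1+t[0]*d1,e2+t[1]*d2; return (p+q)/2,np.linalg.norm(p-q)
def shot(n,f):
    im=manip.camera(n); cv2.imwrite("pics/"+f,im[:,:,::-1]); return im
def st():
    o=manip.observe(); q=o["tcp_rot"]; 
    print("t",o["time"],"p",np.round(o["position"],1),"F",np.round(o["force"],1),"gap",o["finger_gap"],"z",np.round(R.from_quat([q[1],q[2],q[3],q[0]]).as_matrix(),3).tolist(),"j",np.round(o["joint_positions"],3)); return o
E
python3 - <<'E'
from h import *
st()
for n in("scene","top"):
    shot(n,n+"0.png"); print(cal(n)[3])
E
```

```text
t 0.0 p [ 139.7 -557.   218.6] F [ 0.8  0.2 -0.1] gap 85.2453486811704 z [[0.97, 0.243, -0.0], [0.243, -0.97, 0.002], [0.0, -0.002, -1.0]] j [-1.399  0.308  1.508 -0.     1.328 -0.074]
{'K': array([[387.09430142,   0.        , 319.28628286],
       [  0.        , 387.09430142, 201.54295978],
       [  0.        ,   0.        ,   1.        ]]), 'eye': array([1086.14246371, -548.01064969, 1203.71218644]), 'orientation': array([0.876178  , 0.2895654 , 0.11344038, 0.36823263])}
{'K': array([[483.55986602,   0.        , 319.65606574],
       [  0.        , 483.55986602, 197.52487857],
       [  0.        ,   0.        ,   1.        ]]), 'eye': array([ 287.3042405 ,  -24.47293617, 1435.68361722]), 'orientation': array([ 0.74467938,  0.07644079, -0.06928315, -0.65940069])}
```

View pics/scene0.png

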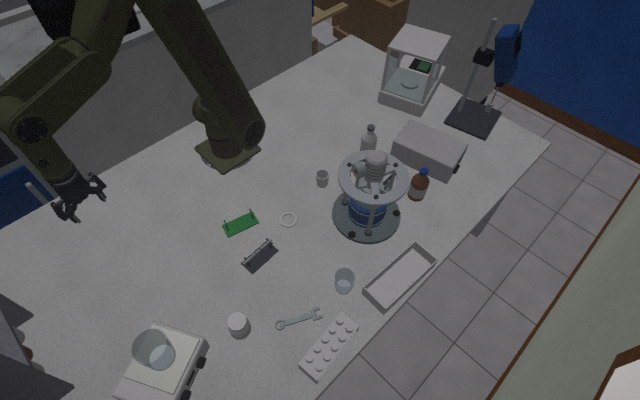

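View pics/top0.png

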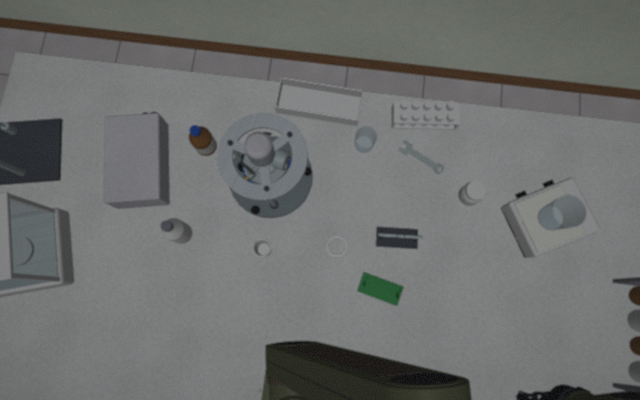

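```bash
python3 - <<'E'
from h import *
a=cv2.imread("pics/scene0.png");b=cv2.imread("pics/top0.png")
def c(im,x,y,w,h,f,k): cv2.imwrite("pics/"+f,cv2.resize(im[y:y+h,x:x+w],None,fx=k,fy=k,interpolation=cv2.INTER_CUBIC))
c(a,315,140,110,110,"s_re.png",5);c(b,205,100,120,120,"t_re.png",5)
c(a,210,200,90,80,"s_rest.png",7);c(b,350,215,90,90,"t_rest.png",6)
E
```

```text
(no output)
```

View pics/s_re.png

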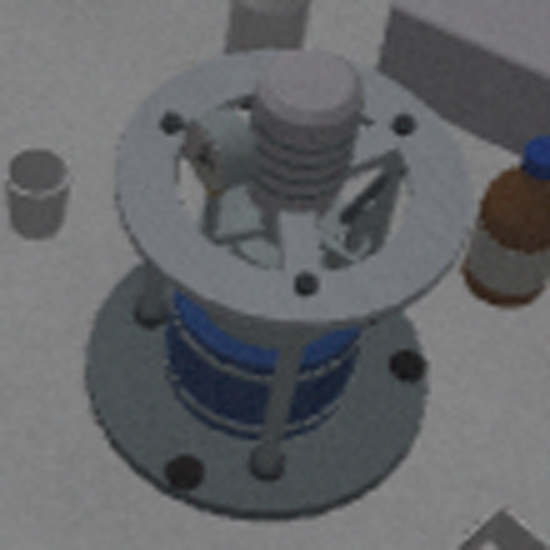

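View pics/t_re.png

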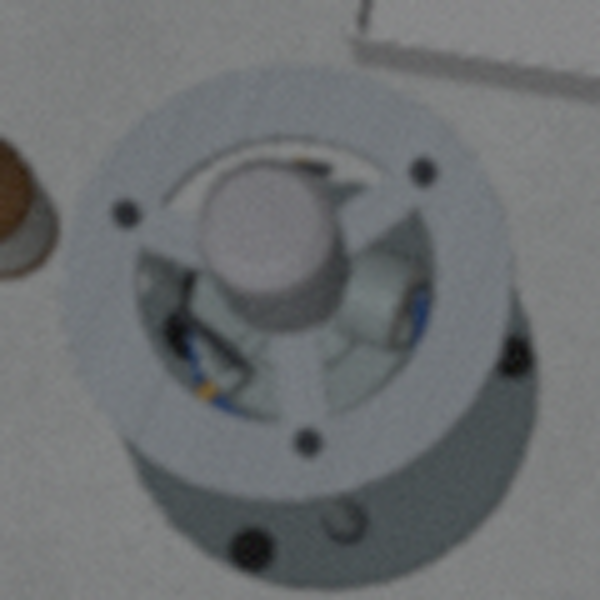

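View pics/s_rest.png

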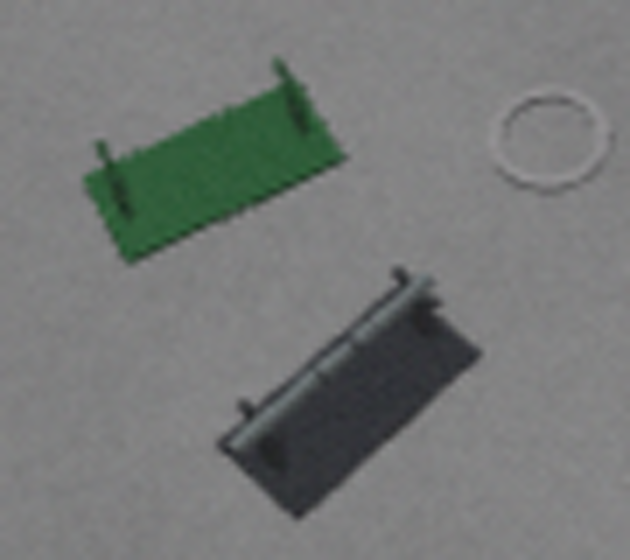

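View pics/t_rest.png

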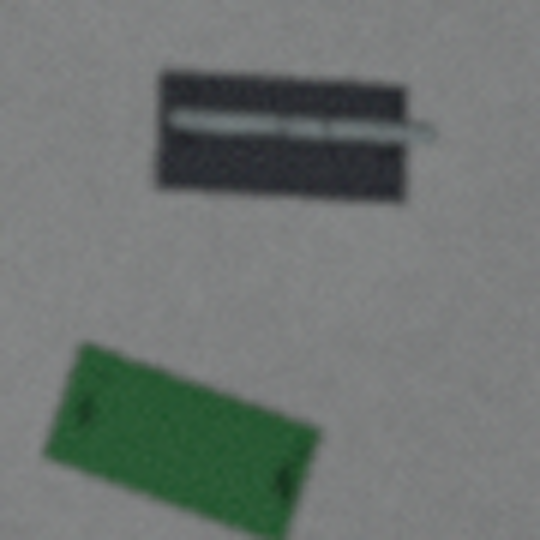

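```bash
cat > m1.py <<'E'
from h import *
S=[(172,124),(404,124),(306,284)];T=[(125,213),(424,172),(308,441)]
a=cv2.imread("pics/scene0.png",0).astype(float);b=cv2.imread("pics/top0.png",0).astype(float)
def ref(im,u,v,r=3):
    u0,v0=int(round(u)),int(round(v)); w=im[v0-r:v0+r+1,u0-r:u0+r+1]; m=np.clip(np.percentile(w,60)-w-8,0,None); yy,xx=np.mgrid[v0-r:v0+r+1,u0-r:u0+r+1]
    return (xx*m).sum()/m.sum(),(yy*m).sum()/m.sum()
S=[ref(a,315+x/5-.4,140+y/5-.4) for x,y in S];T=[ref(b,205+x/5-.4,100+y/5-.4) for x,y in T]
print(S,T)
for s in S: print("S",s,onz("scene",*s,231))
for t in T: print("T",t,onz("top",*t,231))
for i in range(3):
    for j in range(3):
        p,g=tri(S[i],T[j])
        if g<15: print(i,j,p,g)
E
python3 m1.py
```

```text
[(np.float64(349.22682398266306), np.float64(164.50228750300988)), (np.float64(395.2342541436464), np.float64(164.5988950276243)), (np.float64(375.70079522862824), np.float64(196.49900596421472))] [(np.float64(229.88246268656715), np.float64(142.38805970149255)), (np.float64(289.2580071174377), np.float64(133.96975088967972)), (np.float64(266.1352675207234), np.float64(188.0542577241899))]
S (np.float64(349.22682398266306), np.float64(164.50228750300988)) [549.55641135 143.70962647 231.        ]
S (np.float64(395.2342541436464), np.float64(164.5988950276243)) [657.37997608 254.96834927 231.        ]
S (np.float64(375.70079522862824), np.float64(196.49900596421472)) [698.97763712 104.8987968  231.        ]
T (np.float64(229.88246268656715), np.float64(142.38805970149255)) [655.7932566  253.20822692 231.        ]
T (np.float64(289.2580071174377), np.float64(133.96975088967972)) [697.46257719 102.69152636 231.        ]
T (np.float64(266.1352675207234), np.float64(188.0542577241899)) [546.36140033 141.93136874 231.        ]
0 2 [547.78922327 143.50576281 229.13131842] 3.24540882095137
1 0 [656.69959877 254.21604337 230.54077328] 2.217746114224217
2 1 [698.35103792 103.71308919 230.95027432] 2.5672060571188697
```

```bash
python3 - <<'E'
from h import *
S=[(243.3,262.6),(271.0,240.0)];T=[(378.0,234.4),(422.3,236.4)]
for i in range(2):
    for j in range(2): print(i,j,*tri(S[i],T[j]))
for t in T: print(onz("top",*t,46))
for s in S: print(onz("scene",*s,46))
# rest base corners top crop
for c in [(160,70),(407,86),(403,204),(155,190)]:
    print("base",onz("top",350+c[0]/6-.5,215+c[1]/6-.5,6))
for c in [(220,440),(298,520),(481,352)]:
    print("baseS",onz("scene",210+c[0]/7-.5,200+c[1]/7-.5,6))
E
```

```text
0 0 [ 478.40034621 -230.50387306  -40.75745977] 106.98240883365776
0 1 [ 499.11024089 -298.83554278   49.93772913] 2.710076960529916
1 0 [ 491.04384525 -173.14189167   37.85325582] 2.0781750177266174
1 1 [ 513.68141589 -243.02856334  142.65791975] 96.74263270760571
[ 489.29186385 -173.14060726   46.        ]
[ 499.00886947 -300.78427831   46.        ]
[ 497.88831964 -296.86441283   46.        ]
[ 495.77280845 -174.90157545   46.        ]
base [ 519.04916167 -169.60930222    6.        ]
base [ 525.93330188 -292.2715746     6.        ]
base [ 467.20666517 -294.98094155    6.        ]
base [ 459.28290951 -172.9527405     6.        ]
baseS [ 471.17357108 -293.41991549    6.        ]
baseS [ 531.2237052  -293.05590936    6.        ]
baseS [ 523.2368235  -169.70169052    6.        ]
```

apply_moves(increments=[0.5,3.0,2.2,-0.5,0.116,0.5,3.0,2.2,-0.5,0.116,0.5,3.0,2.2,-0.5,0.116,0.5,3.0,2.2,-0.5,0.116,0.5,3.0,2.2,-0.5,0.116,0.5,3.0,2.2,-0.5,0.116,0.5,3.0,2.2,-0.5,0.116,0.5,3.0,2.2,-0.5,0.116,0.5,3.0,2.2,-0.5,0.116,0.5,3.0,2.2,-0.5,0.116,0.5,3.0,2.0,-0.5,0.116,0.5,2.86,1.7,-0.5,0.111], grip_force=60)

```text
time: 1.1
position: [499.6, -298.6, 158.9]
tcp_rot: [-0.001, 0.683, 0.731, 0.0]
force: [1.2, -1.7, 0.3]
finger_gap: 42.7
```

```bash
python3 - <<'E'
from h import *
st(); shot("top","top1.png"); shot("scene","scene1.png"); st()
a=cv2.imread("pics/top1.png"); 
cv2.imwrite("pics/c1.png",cv2.resize(a[180:320,330:470],None,fx=5,fy=5,interpolation=cv2.INTER_CUBIC))
E
```

```text
t 1.1 p [ 499.6 -298.6  158.9] F [ 1.2 -1.7  0.3] gap 42.74920178512288 z [[-0.068, 0.998, -0.001], [0.998, 0.068, 0.001], [0.001, -0.001, -1.0]] j [-0.612  0.368  1.575  0.     1.199 -0.68 ]
t 1.2 p [ 502.1 -297.6  158.2] F [0.1 0.1 0.4] gap 42.706377669077405 z [[-0.069, 0.998, 0.001], [0.998, 0.069, 0.002], [0.002, 0.001, -1.0]] j [-0.609  0.371  1.573  0.002  1.198 -0.679]
```

View pics/scene1.png

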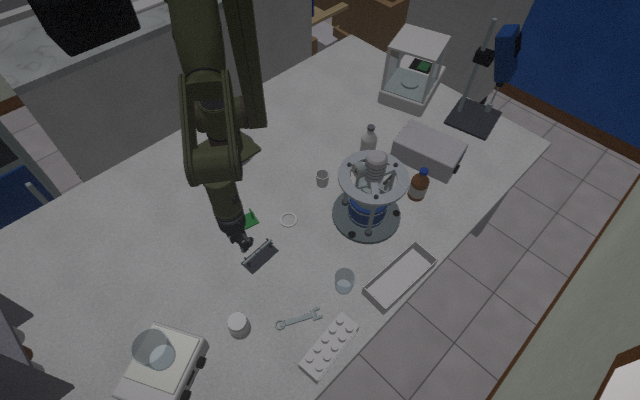

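View pics/c1.png

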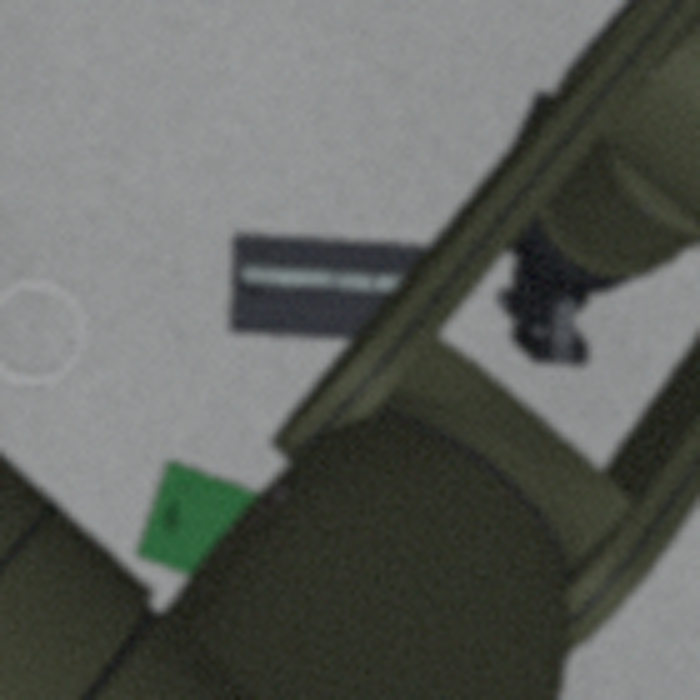

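apply_moves(increments=[0.5,0,0,-2,0,0.5,0,0,-2,0,0.5,0,0,-2,0,0.5,0,0,0,0,0.5,0,0,0,0,0.5,0,0,0,0])

```text
time: 1.7
position: [498.5, -301.3, 100.2]
tcp_rot: [0.0, 0.685, 0.728, -0.0]
force: [-0.3, 0.6, 0.6]
finger_gap: 42.9
```

```bash
python3 - <<'E'
from h import *
st(); a=shot("scene","scene2.png"); st();a=cv2.imread("pics/scene2.png"); 
cv2.imwrite("pics/c2.png",cv2.resize(a[200:290,200:300],None,fx=7,fy=7,interpolation=cv2.INTER_CUBIC))
E
```

```text
t 1.7 p [ 498.5 -301.3  100.2] F [-0.3  0.6  0.6] gap 42.90020207652026 z [[-0.061, 0.998, 0.0], [0.998, 0.061, -0.0], [-0.0, 0.0, -1.0]] j [-0.616  0.429  1.646 -0.     1.066 -0.677]
t 1.75 p [ 499.  -301.6  100.7] F [0.5 0.2 0.3] gap 42.27903387934805 z [[-0.061, 0.998, 0.002], [0.998, 0.061, -0.001], [-0.001, 0.001, -1.0]] j [-0.616  0.428  1.646 -0.     1.065 -0.677]
```

View pics/c2.png

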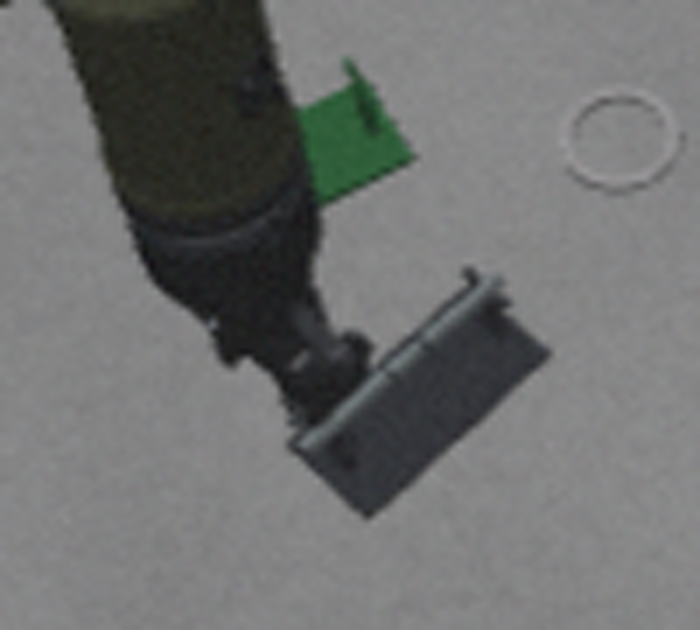

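```bash
python3 - <<'E'
from h import *
for p in [(244.5,257.4),(266.6,238.4)]: print(onz("scene",*p,52))
for p in [(243.1,262.8),(271,240)]: print("end",onz("scene",*p,46))
for q in [(498.5,-284,46),(498.5,-301,46),(497,-284,6),(525,-294,6)]: print(q, proj("scene",q), (proj("scene",q)-[210,200]+.5)*7, (proj("top",q)-[350,215]+.5)*6)
E
```

```text
[ 488.49765774 -283.39546415   52.        ]
[ 483.45195243 -183.53124003   52.        ]
end [ 498.01030287 -297.7941216    46.        ]
end [ 495.77280845 -174.90157545   46.        ]
(498.5, -284, 46) [246.48533849 260.29025719] [258.89736944 425.53180034] [401.95744529 128.24433152]
(498.5, -301, 46) [242.42225315 263.50419321] [230.45577202 448.02935247] [437.1650024  132.49806067]
(497, -284, 6) [247.81911565 265.50131325] [268.23380958 462.00919275] [385.68536907 141.54823768]
(525, -294, 6) [250.68577124 272.75301512] [288.30039866 512.77110586] [410.31928337  88.26745084]
```

apply_moves(increments=[0.5,0,0.2,-2,0,0.5,0,0,-1,0,0.5,0,0,-0.8,0,0.5,0,0,-0.4,0,0.5,0,0,0,0])

```text
time: 2.17
position: [498.0, -298.5, 56.8]
tcp_rot: [-0.001, 0.685, 0.729, -0.0]
force: [0.2, 0.1, 0.2]
finger_gap: 42.4
```

apply_moves(increments=[0.5,0,0,-0.3,0,0.5,0,0,-0.3,0,0.5,0,0,-0.2,0,0.5,0,0,0,0])

```text
time: 2.5
position: [498.4, -298.7, 49.3]
tcp_rot: [-0.0, 0.685, 0.729, -0.0]
force: [-0.4, -0.0, 0.1]
finger_gap: 42.7
```

apply_moves(increments=[0,0,0,0,0,0,0,0,0,0,0,0,0,0,0,0,0,0,0,0,0,0,0,0,0,0,0,0,0,0], grip_force=70)

```text
time: 3.0
position: [498.5, -298.7, 49.6]
tcp_rot: [0.0, 0.685, 0.729, 0.0]
force: [0.1, -0.1, 0.1]
finger_gap: -0.1
```

```bash
python3 - <<'E'
from h import *
o=st(); print(o["wrist_torque"])
E
```

```text
t 3.0 p [ 498.5 -298.7   49.6] F [ 0.1 -0.1  0.1] gap -0.05912273050275997 z [[-0.062, 0.998, 0.0], [0.998, 0.062, -0.0], [-0.0, 0.0, -1.0]] j [-0.613  0.489  1.701  0.     0.952 -0.675]
[ 0.00544006 -0.01357652 -0.05932683]
```

```bash
python3 - <<'E'
from h import *
shot("scene","scene3.png");a=cv2.imread("pics/scene3.png"); 
cv2.imwrite("pics/c3.png",cv2.resize(a[220:290,210:300],None,fx=8,fy=8,interpolation=cv2.INTER_CUBIC))
shot("top","top3.png");a=cv2.imread("pics/top3.png"); 
cv2.imwrite("pics/c3t.png",cv2.resize(a[200:280,360:460],None,fx=7,fy=7,interpolation=cv2.INTER_CUBIC))
for q in [(498.5,-298.7,49.6),(498.5,-287.7,30),(498.5,-298.7,31)]: print((proj("scene",q)-[210,220]+.5)*8,(proj("top",q)-[360,200]+.5)*7)
E
```

```text
[266.53691566 344.50328699] [436.29175982 257.80451143]
[294.14270575 349.70847725] [400.18555087 260.57734069]
[272.98697202 365.15445346] [426.96315861 263.45419737]
```

View pics/c3.png

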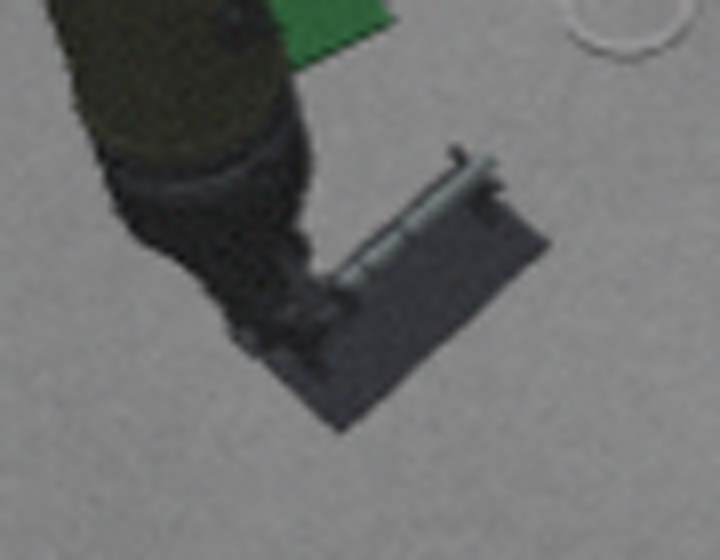

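View pics/c3t.png

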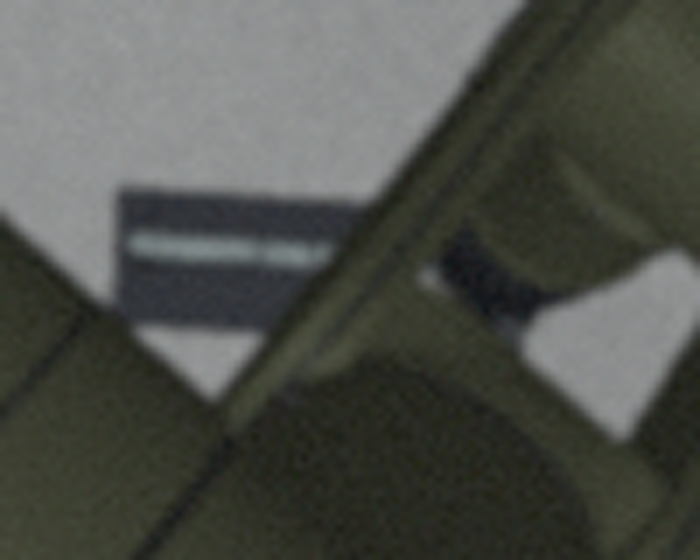

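```bash
python3 - <<'E'
import cv2,numpy as np
o=[cv2.resize(cv2.imread(f"pics/scene{i}.png")[230:262,245:285],None,fx=9,fy=9,interpolation=cv2.INTER_CUBIC) for i in (0,3)]
t=[cv2.resize(cv2.imread(f"pics/top{i}.png")[222:252,368:408],None,fx=9,fy=9,interpolation=cv2.INTER_CUBIC) for i in (0,3)]
im=np.vstack([np.hstack(o),np.hstack(t)]); print(im.shape); cv2.imwrite("pics/cmp.png",np.clip(im*1.5,0,255).astype(np.uint8))
E
```

```text
(558, 720, 3)
```

View pics/cmp.png

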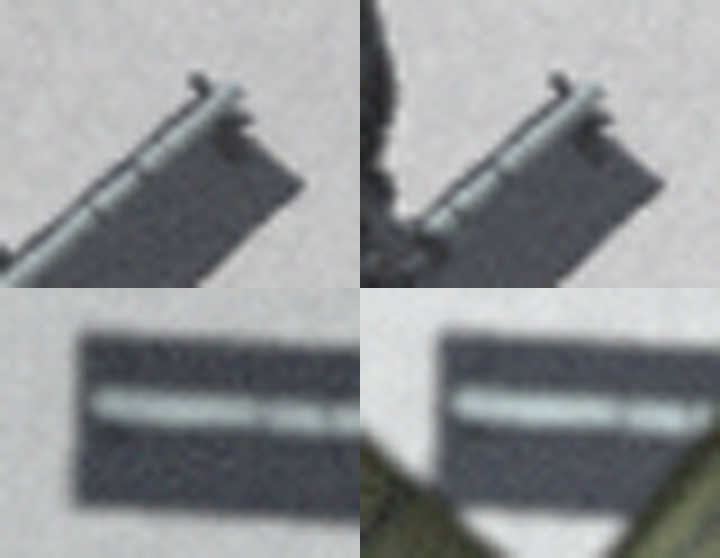

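```bash
python3 - <<'E'
from h import *
a=cv2.imread("pics/scene2.png")[215:275,215:285]; k=10
im=cv2.resize(a,None,fx=k,fy=k,interpolation=cv2.INTER_CUBIC); im=np.clip(im*2.2,0,255).astype(np.uint8)
for dx in(-21,21):
  for dy in(-11,11):
    for z in(87,125):
      p=(proj("scene",(498.5+dx,-300.7+dy,z))-[215,215]+.5)*k; cv2.circle(im,tuple(int(v) for v in p),3,(0,0,255) if z==87 else (255,0,0),-1)
cv2.imwrite("pics/c4.png",im)
E
```

```text
(no output)
```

View pics/c4.png

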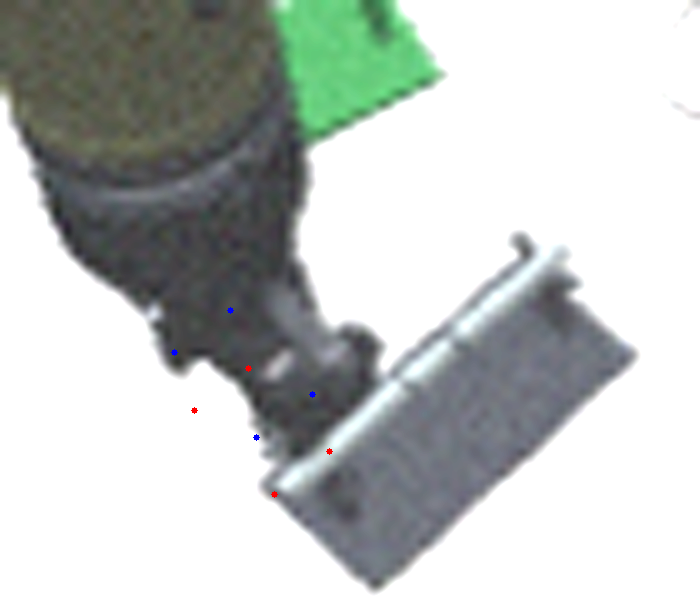

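```bash
python3 - <<'E'
from h import *
a=cv2.imread("pics/scene0.png")[160:230,30:120]; k=8
im=cv2.resize(a,None,fx=k,fy=k,interpolation=cv2.INTER_CUBIC); im=np.clip(im*2.2,0,255).astype(np.uint8)
c=np.array([139.9,-557.7,219.5]); X=np.array([.97,.243,0]);Y=np.array([.243,-.97,0])
for s in(-42,42):
  for d in(-11,11):
    for dz,col in((-6,(0,0,255)),(0,(0,255,0)),(32,(255,0,0))):
      p=(proj("scene",c+s*Y+d*X+[0,0,dz])-[30,160]+.5)*k; cv2.circle(im,tuple(int(v) for v in p),3,col,-1)
cv2.imwrite("pics/c5.png",im)
a=cv2.imread("pics/top0.png")[370:400,500:640]
im=cv2.resize(a,None,fx=5,fy=5,interpolation=cv2.INTER_CUBIC); im=np.clip(im*2.2,0,255).astype(np.uint8)
cv2.imwrite("pics/c5t.png",im); print((proj("top",c)-[500,370])*5)
E
```

```text
[169.27470665  97.96597781]
```

View pics/c5.png

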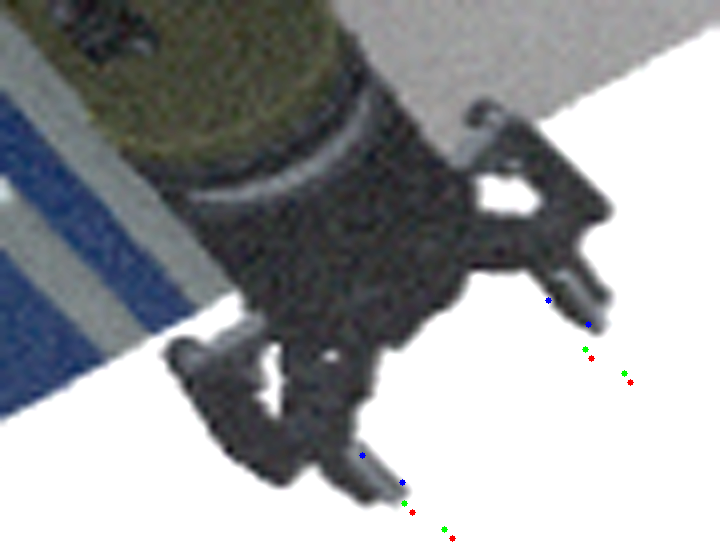

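apply_moves(increments=[0.5,0,0,0,0,0.5,0,0,0,0,0.5,0,0,0,0,0.5,0,0,-0.3,0,0.5,0,0,-0.3,0,0.5,0,0,-0.3,0,0.5,0,0,-0.3,0,0.5,0,0,-0.2,0,0.5,0,0,0,0])

```text
time: 3.85
position: [498.1, -298.5, 34.8]
tcp_rot: [-0.001, 0.685, 0.729, -0.0]
force: [0.7, -1.2, -0.1]
finger_gap: 42.8
```

```bash
python3 - <<'E'
from h import *
st()
shot("scene","scene4.png")
a=cv2.imread("pics/scene4.png")[225:275,220:285]; k=11
im=cv2.resize(a,None,fx=k,fy=k,interpolation=cv2.INTER_CUBIC); im=np.clip(im*2.2,0,255).astype(np.uint8)
cv2.imwrite("pics/c6.png",im)
E
```

```text
t 3.85 p [ 498.1 -298.5   34.8] F [ 0.7 -1.2 -0.1] gap 42.78272202189686 z [[-0.062, 0.998, -0.001], [0.998, 0.062, 0.001], [0.001, -0.001, -1.0]] j [-0.613  0.508  1.714  0.     0.921 -0.675]
```

View pics/c6.png

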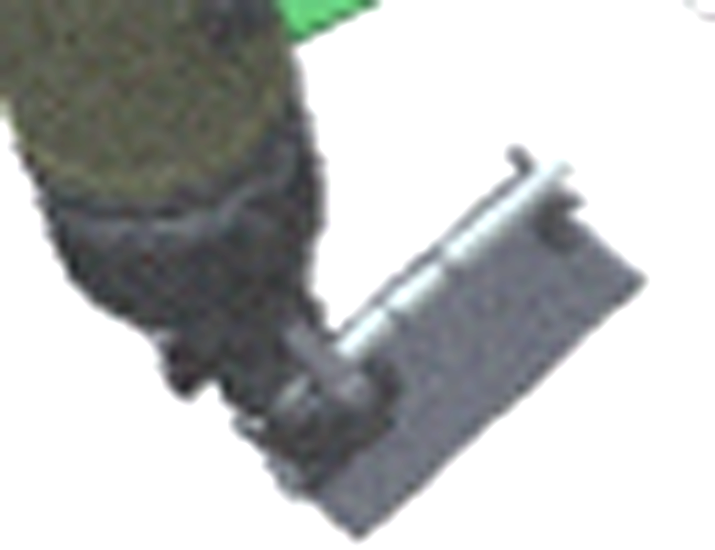

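apply_moves(increments=[0.5,0,0,-0.3,0,0.5,0,0,-0.3,0,0.5,0,0,-0.3,0,0.5,0,0,-0.3,0,0.5,0,0,-0.2,0,0.5,0,0,0,0])

```text
time: 4.4
position: [498.1, -298.5, 20.9]
tcp_rot: [-0.001, 0.685, 0.729, -0.0]
force: [0.3, -0.9, -0.5]
finger_gap: 42.7
```

apply_moves(increments=[0,0,0,0,0,0,0,0,0,0,0,0,0,0,0,0,0,0,0,0,0,0,0,0,0], grip_force=40)

```text
time: 4.82
position: [498.4, -298.8, 21.7]
tcp_rot: [0.0, 0.685, 0.729, -0.0]
force: [-1.0, -0.4, 1.1]
finger_gap: 7.4
```

apply_moves(increments=[0,0,0,0,0,0,0,0,0,0])

```text
time: 4.98
position: [498.4, -298.8, 21.7]
tcp_rot: [0.0, 0.685, 0.729, -0.0]
force: [-0.4, 0.1, 0.9]
finger_gap: 7.5
```

```bash
python3 - <<'E'
from h import *
st()
shot("scene","scene5.png")
a=cv2.imread("pics/scene5.png")[225:275,220:285]; k=11
im=cv2.resize(a,None,fx=k,fy=k,interpolation=cv2.INTER_CUBIC); im=np.clip(im*2.2,0,255).astype(np.uint8)
cv2.imwrite("pics/c7.png",im)
E
```

```text
t 4.9833 p [ 498.4 -298.8   21.7] F [-0.4  0.1  0.9] gap 7.522261321136441 z [[-0.062, 0.998, -0.0], [0.998, 0.062, -0.0], [-0.0, -0.0, -1.0]] j [-0.613  0.525  1.725 -0.     0.891 -0.675]
```

View pics/c7.png

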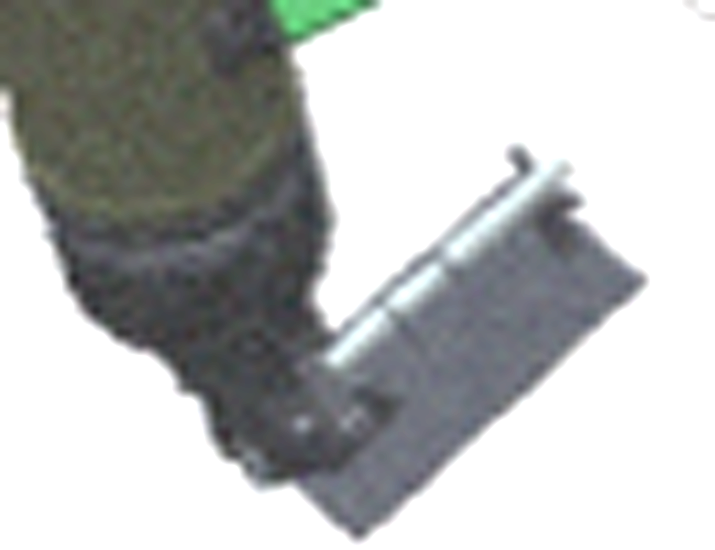

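apply_moves(increments=[0.4,0,0,0,0,0.4,0,0,0,0,0.4,0,0,-0.3,0,0.4,0,0,-0.3,0,0.4,0,0,-0.3,0,0.4,0,0,0,0])

```text
time: 5.53
position: [498.0, -298.3, 11.6]
tcp_rot: [-0.001, 0.685, 0.729, -0.0]
force: [-0.1, 0.4, -0.0]
finger_gap: 34.3
```

apply_moves(increments=[0,0,0,0,0,0,0,0,0,0,0,0,0,0,0,0,0,0,0,0,0,0,0,0,0,0,0,0,0,0], grip_force=40)

```text
time: 6.03
position: [498.4, -298.7, 12.6]
tcp_rot: [-0.0, 0.685, 0.729, -0.0]
force: [0.2, 0.1, -0.5]
finger_gap: 7.7
```

apply_moves(increments=[0,0,0,0,0,0,0,0,0,0,0,0,0,0.5,0,0,0,0,1,0,0,0,0,1,0,0,0,0,1,0,0,0,0,1,0,0,0,0,0,0], grip_force=90)

```text
time: 6.7
position: [500.2, -299.9, 60.5]
tcp_rot: [0.003, 0.685, 0.729, 0.0]
force: [0.7, -0.0, -1.0]
finger_gap: 5.5
```

```bash
python3 - <<'E'
from h import *
o=st();print(o["wrist_torque"])
shot("scene","scene6.png");shot("top","top6.png")
a=cv2.imread("pics/scene6.png")[205:275,220:285]; k=8
im=cv2.resize(a,None,fx=k,fy=k,interpolation=cv2.INTER_CUBIC); im=np.clip(im*2.2,0,255).astype(np.uint8)
cv2.imwrite("pics/c8.png",im)
a=cv2.imread("pics/top6.png")[200:280,360:460]; k=6
im=cv2.resize(a,None,fx=k,fy=k,interpolation=cv2.INTER_CUBIC); im=np.clip(im*2.2,0,255).astype(np.uint8)
cv2.imwrite("pics/c8t.png",im)
E
```

```text
t 6.7 p [ 500.2 -299.9   60.5] F [ 0.7 -0.  -1. ] gap 5.482097479220166 z [[-0.062, 0.998, 0.004], [0.998, 0.062, -0.003], [-0.003, 0.004, -1.0]] j [-0.612  0.475  1.69   0.     0.972 -0.675]
[-0.07692819  0.02057323  0.0182667 ]
```

View pics/c8.png

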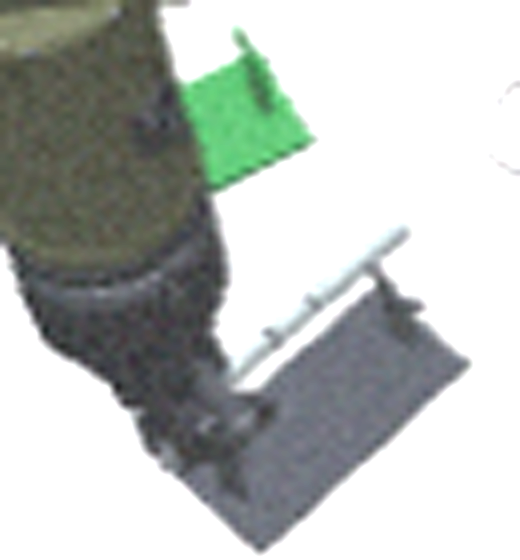

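View pics/c8t.png

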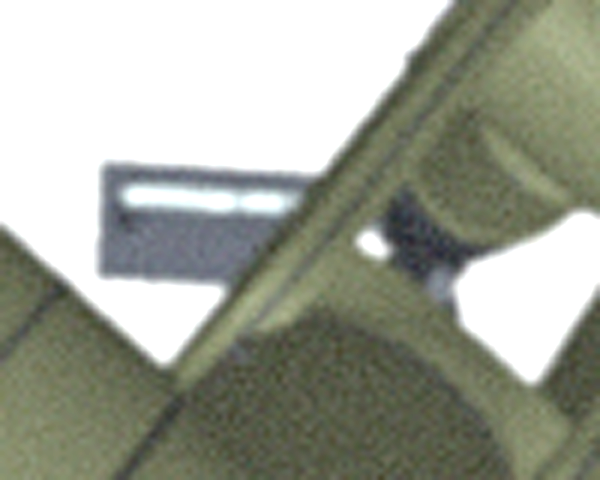

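```bash
cat > m2.py <<'E'
from h import *
import sys
p,g=tri((269.8,233.5),(379.7,231.9)); print("end",p,g)
# groove
p,g=tri((220+313/8-.5,205+302/8-.5),(360+239/6-.5,200+201/6-.5)); print("groove",p,g)
E
python3 m2.py
```

```text
end [ 491.83435317 -173.13514782   82.05774602] 0.5359759157697204
groove [ 495.16643289 -225.64111811   90.0322539 ] 4.138070208710888
```

apply_moves(increments=[0,2.46,2.58,1.0,0.043,0,2.46,2.58,1.0,0.043,0,2.46,2.58,1.0,0.043,0,2.46,2.58,1.0,0.043,0,2.46,2.58,1.0,0.043,0,2.46,2.58,0.43,0.043,0,2.46,2.58,0,0.043,0,2.46,2.58,0,0.043,0,2.46,2.58,0,0.043,0,2.46,2.58,0,0.041,0,0,0,0,0])

```text
time: 7.72
position: [748.9, -34.5, 110.7]
tcp_rot: [0.001, 0.512, 0.859, 0.002]
force: [0.9, -0.6, 0.1]
finger_gap: 6.0
```

```bash
python3 - <<'E'
from h import *
o=st();print(o["wrist_torque"])
shot("scene","scene7.png");shot("top","top7.png")
E
```

```text
t 7.7167 p [748.9 -34.5 110.7] F [ 0.9 -0.6  0.1] gap 6.0283614825569 z [[-0.476, 0.879, 0.004], [0.879, 0.476, 0.003], [0.001, 0.005, -1.0]] j [-0.104  0.625  1.232  0.004  1.281 -0.601]
[-0.09397387 -0.0530688   0.0686157 ]
```

View pics/scene7.png

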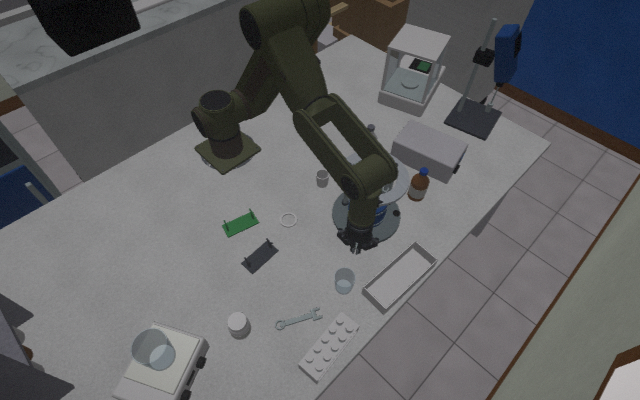

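View pics/top7.png

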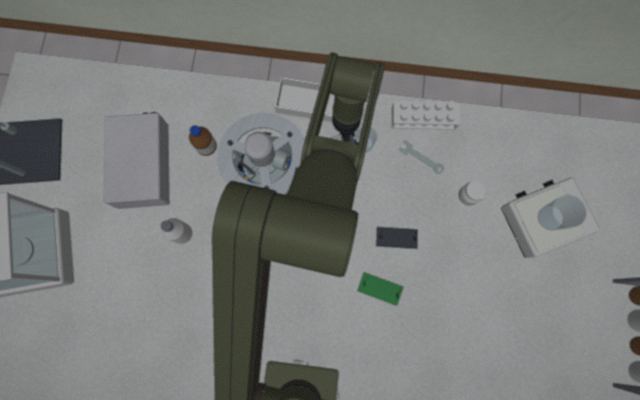

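```bash
python3 - <<'E'
from h import *
for z in (110,145,200,250,300,350,400,450): print(z,proj("scene",(745,-37,z)).round(),proj("top",(745,-37,z)).round())
E
```

```text
110 [353. 252.] [342. 138.]
145 [354. 247.] [343. 134.]
200 [355. 238.] [344. 127.]
250 [357. 229.] [345. 120.]
300 [359. 219.] [346. 113.]
350 [360. 209.] [347. 105.]
400 [362. 198.] [348.  97.]
450 [364. 186.] [350.  87.]
```

apply_moves(increments=[0,0,0,0,0,0,-0.5,0.95,0,0,0,-0.5,0.95,0,0,0,-0.5,0.95,0,0,0,-0.5,0.95,0,0,0,0,0,0,0,0,0,0,0,0,0,0,0,0,0])

```text
time: 8.48
position: [724.6, -2.7, 112.2]
tcp_rot: [0.0, 0.514, 0.858, 0.0]
force: [0.4, -0.6, -0.7]
finger_gap: 5.7
```

```bash
cat > s.py <<'E'
from h import *
C=np.array([634.3,167.1])
def rs():
    o=manip.observe(); p=np.array(o["position"]); q=o["tcp_rot"]; M=R.from_quat([q[1],q[2],q[3],q[0]]).as_matrix()
    d=p[:2]-C; r=np.hypot(*d); th=np.degrees(np.arctan2(d[1],d[0]))%360
    u=d/r; F=np.array(o["force"]); yaw=np.degrees(np.arctan2(M[1,0],M[0,0]))%360
    print("t %.2f p %s r %.1f th %.2f yaw+180 %.2f Frad %.1f Ftan(ccw+) %.1f Fz %.1f T %s gap %.1f j %s"%(o["time"],np.round(p,1),r,th,(yaw+180)%360,F[:2]@u,F[:2]@[-u[1],u[0]],F[2],np.round(o["wrist_torque"],2),o["finger_gap"],np.round(o["joint_positions"],2)))
if __name__=="__main__": rs()
E
python3 s.py
```

```text
t 8.48 p [724.6  -2.7 112.2] r 192.3 th 298.01 yaw+180 298.10 Frad 0.8 Ftan(ccw+) 0.1 Fz -0.7 T [ 0.02 -0.08 -0.06] gap 5.7 j [-0.06  0.59  1.29 -0.    1.25 -0.55]
```

apply_moves(increments=[0,-0.07,0.132,0,0,0,-0.07,0.132,0,0,0,-0.07,0.132,0,0,0,0,0,0,0])

```text
time: 8.82
position: [722.3, 1.3, 111.7]
tcp_rot: [-0.0, 0.515, 0.857, -0.0]
force: [0.1, 0.4, -0.6]
finger_gap: 5.9
```

```bash
python3 s.py
```

```text
t 8.82 p [722.3   1.3 111.7] r 187.7 th 297.96 yaw+180 298.07 Frad -0.3 Ftan(ccw+) 0.3 Fz -0.6 T [-0.02 -0.02  0.02] gap 5.9 j [-0.06  0.59  1.3   0.    1.25 -0.55]
```

apply_moves(increments=[0,-0.07,0.132,0,0,0,-0.07,0.132,0,0,0,0,0,0,0])

```text
time: 9.07
position: [722.1, 2.2, 112.2]
tcp_rot: [0.002, 0.514, 0.858, -0.001]
force: [2.2, -3.6, -0.0]
finger_gap: 5.5
```

```bash
python3 s.py
```

```text
t 9.07 p [722.1   2.2 112.2] r 186.8 th 298.04 yaw+180 298.08 Frad 4.1 Ftan(ccw+) 0.2 Fz -0.0 T [-0.71 -0.28  0.08] gap 5.5 j [-0.05  0.59  1.3  -0.    1.25 -0.54]
```

```bash
cat > plan.py <<'E'
# usage: plan.py x y yawdeg(outward) z  r1,th1,z1,n ... ; prints rows in cm, final commanded
import sys,numpy as np
C=np.array([634.3,167.1])
x,y,yaw,z=map(float,sys.argv[1:5]); 
p=np.array([x,y]);rows=[]
r=np.hypot(*(p-C)); th=np.degrees(np.arctan2(*(p-C)[::-1]))%360
for w in sys.argv[5:]:
    r1,t1,z1,n=map(float,w.split(",")); n=int(n)
    r0,t0,z0=r,th,z
    for k in range(1,n+1):
        f=k/n; rr=r0+(r1-r0)*f; tt=np.radians(t0+(t1-t0)*f); zz=z0+(z1-z0)*f
        q=C+rr*np.array([np.cos(tt),np.sin(tt)])
        d=np.round((q-p)/10,2); dz=round((zz-z)/10,2); s=round(np.radians(np.degrees(tt)-yaw),3)
        rows.append([0,float(d[0]),float(d[1]),dz,float(s)]); p=p+d*10; z+=dz*10; yaw+=np.degrees(s)
    r,th=r1,t1
print(", ".join(str(v) for a in rows for v in a)); print("final %.1f %.1f %.2f %.1f"%(p[0],p[1],yaw,z),len(rows))
E
python3 plan.py 721 3.9 298 111.8 184.8,292,111.8,6
```

```text
0, -0.29, -0.15, 0.0, -0.018, 0, -0.28, -0.14, 0.0, -0.017, 0, -0.29, -0.14, 0.0, -0.018, 0, -0.3, -0.13, 0.0, -0.017, 0, -0.29, -0.13, 0.0, -0.017, 0, -0.3, -0.12, 0.0, -0.018
final 703.5 -4.2 291.98 111.8 6
```

apply_moves(increments=[0,-0.29,-0.15,0,-0.018,0,-0.28,-0.14,0,-0.017,0,-0.29,-0.14,0,-0.018,0,-0.3,-0.13,0,-0.017,0,-0.29,-0.13,0,-0.017,0,-0.3,-0.12,0,-0.018,0,0,0,0,0])

```text
time: 9.65
position: [704.4, -5.7, 112.5]
tcp_rot: [0.002, 0.56, 0.829, 0.0]
force: [3.2, -4.5, -0.5]
finger_gap: 5.8
```

```bash
python3 s.py; python3 plan.py 703.5 -4.2 292 111.8 184.8,286,111.8,6
```

```text
t 9.65 p [704.4  -5.7 112.5] r 186.5 th 292.07 yaw+180 291.92 Frad 5.3 Ftan(ccw+) 1.3 Fz -0.5 T [-0.76 -0.42 -0.17] gap 5.8 j [-0.07  0.57  1.35 -0.    1.23 -0.45]
0, -0.3, -0.12, 0.0, -0.017, 0, -0.3, -0.11, 0.0, -0.018, 0, -0.3, -0.11, 0.0, -0.017, 0, -0.31, -0.1, 0.0, -0.018, 0, -0.31, -0.1, 0.0, -0.017, 0, -0.31, -0.09, 0.0, -0.018
final 685.2 -10.5 285.98 111.8 6
```

apply_moves(increments=[0,-0.3,-0.12,0,-0.017,0,-0.3,-0.11,0,-0.018,0,-0.3,-0.11,0,-0.017,0,-0.31,-0.1,0,-0.018,0,-0.31,-0.1,0,-0.017,0,-0.31,-0.09,0,-0.018,0,0,0,0,0])

```text
time: 10.23
position: [685.3, -11.2, 112.2]
tcp_rot: [0.001, 0.602, 0.798, 0.0]
force: [3.7, -4.4, -1.1]
finger_gap: 5.9
```

```bash
python3 s.py; python3 plan.py 685.2 -10.5 286 111.8 184.8,280,111.8,6
```

```text
t 10.23 p [685.3 -11.2 112.2] r 185.4 th 285.96 yaw+180 285.93 Frad 5.2 Ftan(ccw+) 2.4 Fz -1.1 T [-0.63 -0.5  -0.31] gap 5.9 j [-0.08  0.54  1.39 -0.    1.2  -0.36]
0, -0.31, -0.09, 0.0, -0.018, 0, -0.31, -0.08, 0.0, -0.017, 0, -0.31, -0.07, 0.0, -0.017, 0, -0.32, -0.07, 0.0, -0.018, 0, -0.31, -0.07, 0.0, -0.017, 0, -0.32, -0.06, 0.0, -0.018
final 666.4 -14.9 279.98 111.8 6
```

apply_moves(increments=[0,-0.31,-0.09,0,-0.018,0,-0.31,-0.08,0,-0.017,0,-0.31,-0.07,0,-0.017,0,-0.32,-0.07,0,-0.018,0,-0.31,-0.07,0,-0.017,0,-0.32,-0.06,0,-0.018,0,0,0,0,0])

```text
time: 10.82
position: [664.4, -14.6, 111.4]
tcp_rot: [-0.001, 0.643, 0.766, -0.001]
force: [1.3, -2.3, 0.1]
finger_gap: 5.5
```

```bash
python3 s.py; python3 plan.py 666.4 -14.9 280 111.8 184.8,274,111.8,6
```

```text
t 10.82 p [664.4 -14.6 111.4] r 184.1 th 279.42 yaw+180 279.98 Frad 2.4 Ftan(ccw+) 0.9 Fz 0.1 T [-0.21 -0.14 -0.07] gap 5.5 j [-0.09  0.52  1.44  0.    1.18 -0.26]
0, -0.32, -0.05, 0.0, -0.017, 0, -0.32, -0.05, 0.0, -0.018, 0, -0.32, -0.04, 0.0, -0.017, 0, -0.32, -0.04, 0.0, -0.018, 0, -0.32, -0.03, 0.0, -0.017, 0, -0.32, -0.02, 0.0, -0.018
final 647.2 -17.2 273.98 111.8 6
```

apply_moves(increments=[0,-0.03,0.15,0,0,0,-0.03,0.15,0,0,0,0,0,0,0])

```text
time: 11.07
position: [665.2, -10.9, 111.6]
tcp_rot: [-0.001, 0.642, 0.766, 0.0]
force: [0.5, 0.4, -1.1]
finger_gap: 5.6
```

```bash
python3 s.py
```

```text
t 11.07 p [665.2 -10.9 111.6] r 180.6 th 279.85 yaw+180 280.06 Frad -0.3 Ftan(ccw+) 0.6 Fz -1.1 T [ 0.03 -0.1  -0.12] gap 5.6 j [-0.08  0.52  1.44  0.    1.18 -0.26]
```

apply_moves(increments=[0,-0.03,0.17,0,0,0,-0.03,0.17,0,0,0,-0.03,0.17,0,0,0,0,0,0,0])

```text
time: 11.4
position: [664.8, -6.1, 111.8]
tcp_rot: [-0.0, 0.642, 0.766, 0.0]
force: [1.5, 0.1, -0.6]
finger_gap: 5.8
```

```bash
python3 s.py
```

```text
t 11.40 p [664.8  -6.1 111.8] r 175.9 th 279.98 yaw+180 280.04 Frad 0.2 Ftan(ccw+) 1.5 Fz -0.6 T [ 0.1  -0.14 -0.13] gap 5.8 j [-0.07  0.52  1.44  0.    1.18 -0.25]
```

apply_moves(increments=[0,-0.03,0.17,0,0,0,-0.03,0.17,0,0,0,-0.03,0.17,0,0,0,-0.03,0.17,0,0,0,-0.03,0.17,0,0,0,0,0,0,0])

```text
time: 11.9
position: [663.6, 2.0, 111.9]
tcp_rot: [0.0, 0.643, 0.766, 0.0]
force: [2.5, -0.1, -1.2]
finger_gap: 5.9
```

```bash
python3 s.py; python3 plan.py 663.4 1.7 280 111.8 167.5,262,111.6,12
```

```text
t 11.90 p [663.6   2.  111.9] r 167.7 th 280.07 yaw+180 280.03 Frad 0.5 Ftan(ccw+) 2.4 Fz -1.2 T [-0.03 -0.32 -0.18] gap 5.9 j [-0.06  0.52  1.45  0.    1.18 -0.24]
0, -0.43, -0.07, -0.0, -0.027, 0, -0.44, -0.05, -0.0, -0.026, 0, -0.44, -0.05, -0.0, -0.026, 0, -0.43, -0.03, -0.01, -0.026, 0, -0.44, -0.02, 0.0, -0.026, 0, -0.44, -0.01, -0.0, -0.026, 0, -0.44, 0.0, -0.0, -0.026, 0, -0.44, 0.02, -0.0, -0.027, 0, -0.43, 0.02, -0.01, -0.026, 0, -0.44, 0.04, 0.0, -0.026, 0, -0.44, 0.04, 0.0, -0.026, 0, -0.43, 0.06, -0.0, -0.026
final 611.0 1.2 262.01 111.6 12
```

```bash
python3 plan.py 663.4 1.7 280 111.8 167.5,256,111.5,12
```

```text
0, -0.58, -0.09, -0.0, -0.035, 0, -0.58, -0.07, -0.0, -0.035, 0, -0.58, -0.04, -0.01, -0.035, 0, -0.59, -0.03, 0.0, -0.035, 0, -0.58, -0.01, -0.0, -0.035, 0, -0.59, 0.02, -0.0, -0.035, 0, -0.58, 0.03, -0.01, -0.035, 0, -0.58, 0.06, -0.0, -0.034, 0, -0.58, 0.07, -0.0, -0.035, 0, -0.58, 0.1, -0.01, -0.035, 0, -0.57, 0.11, 0.0, -0.035, 0, -0.57, 0.14, -0.0, -0.035
final 593.8 4.6 255.99 111.5 12
```

apply_moves(increments=[0,-0.58,-0.09,0,-0.035,0,-0.58,-0.07,0,-0.035,0,-0.58,-0.04,-0.01,-0.035,0,-0.59,-0.03,0,-0.035,0,-0.58,-0.01,0,-0.035,0,-0.59,0.02,0,-0.035,0,-0.58,0.03,-0.01,-0.035,0,-0.58,0.06,0,-0.034,0,-0.58,0.07,0,-0.035,0,-0.58,0.1,-0.01,-0.035,0,-0.57,0.11,0,-0.035,0,-0.57,0.14,0,-0.035])

```text
time: 12.9
position: [595.6, 4.1, 112.2]
tcp_rot: [0.002, 0.789, 0.615, 0.001]
force: [4.7, -1.8, -0.1]
finger_gap: 5.9
```

```bash
python3 s.py; python3 plan.py 593.8 4.6 256 111.5 167.5,232,111.2,12
```

```text
t 12.90 p [595.6   4.1 112.2] r 167.6 th 256.65 yaw+180 255.90 Frad 0.7 Ftan(ccw+) 5.0 Fz -0.1 T [-0.36 -0.67 -0.29] gap 5.9 j [-0.06  0.43  1.61 -0.    1.1   0.18]
0, -0.56, 0.15, -0.0, -0.035, 0, -0.56, 0.17, -0.0, -0.035, 0, -0.56, 0.19, -0.01, -0.035, 0, -0.54, 0.21, 0.0, -0.035, 0, -0.54, 0.23, -0.0, -0.034, 0, -0.53, 0.25, -0.01, -0.035, 0, -0.52, 0.26, 0.0, -0.035, 0, -0.51, 0.28, -0.0, -0.035, 0, -0.51, 0.31, -0.0, -0.035, 0, -0.49, 0.31, -0.01, -0.035, 0, -0.48, 0.34, 0.0, -0.035, 0, -0.46, 0.35, -0.0, -0.035
final 531.2 35.1 231.99 111.2 12
```

apply_moves(increments=[0,-0.56,0.15,0,-0.035,0,-0.56,0.17,0,-0.035,0,-0.56,0.19,-0.01,-0.035,0,-0.54,0.21,0,-0.035,0,-0.54,0.23,0,-0.034,0,-0.53,0.25,-0.01,-0.035,0,-0.52,0.26,0,-0.035,0,-0.51,0.28,0,-0.035,0,-0.51,0.31,0,-0.035,0,-0.49,0.31,-0.01,-0.035,0,-0.48,0.34,0,-0.035,0,-0.46,0.35,0,-0.035])

```text
time: 13.9
position: [531.8, 33.8, 111.6]
tcp_rot: [0.001, 0.899, 0.438, 0.0]
force: [2.6, -5.2, -1.4]
finger_gap: 5.7
```

```bash
python3 s.py; python3 plan.py 531.2 35.1 232 111.2 167.5,208,111.0,12
```

```text
t 13.90 p [531.8  33.8 111.6] r 168.1 th 232.43 yaw+180 231.91 Frad 2.5 Ftan(ccw+) 5.2 Fz -1.4 T [-0.66 -0.38 -0.28] gap 5.7 j [-0.01  0.36  1.74 -0.    1.04  0.65]
0, -0.45, 0.37, -0.0, -0.035, 0, -0.45, 0.38, -0.0, -0.035, 0, -0.42, 0.4, -0.0, -0.035, 0, -0.42, 0.41, -0.01, -0.035, 0, -0.4, 0.43, 0.0, -0.034, 0, -0.38, 0.44, -0.0, -0.035, 0, -0.37, 0.46, -0.0, -0.035, 0, -0.35, 0.46, -0.0, -0.035, 0, -0.34, 0.48, -0.01, -0.035, 0, -0.31, 0.49, 0.0, -0.035, 0, -0.31, 0.5, 0.0, -0.035, 0, -0.28, 0.52, -0.0, -0.035
final 486.4 88.5 207.99 111.0 12
```

apply_moves(increments=[0,-0.45,0.37,0,-0.035,0,-0.45,0.38,0,-0.035,0,-0.42,0.4,0,-0.035,0,-0.42,0.41,-0.01,-0.035,0,-0.4,0.43,0,-0.034,0,-0.38,0.44,0,-0.035,0,-0.37,0.46,0,-0.035,0,-0.35,0.46,0,-0.035,0,-0.34,0.48,-0.01,-0.035,0,-0.31,0.49,0,-0.035,0,-0.31,0.5,0,-0.035,0,0,0,0,0])

```text
time: 14.9
position: [488.0, 82.8, 111.0]
tcp_rot: [0.001, 0.966, 0.259, -0.001]
force: [0.3, -4.2, -0.2]
finger_gap: 5.4
```

```bash
python3 s.py; python3 - <<'E'
from h import *
shot("scene","scene8.png");shot("top","top8.png")
E
```

```text
t 14.90 p [488.   82.8 111. ] r 168.8 th 209.96 yaw+180 209.99 Frad 1.8 Ftan(ccw+) 3.7 Fz -0.2 T [-0.77  0.04 -0.31] gap 5.4 j [ 0.08  0.31  1.82 -0.    1.01  1.13]
```

View pics/scene8.png

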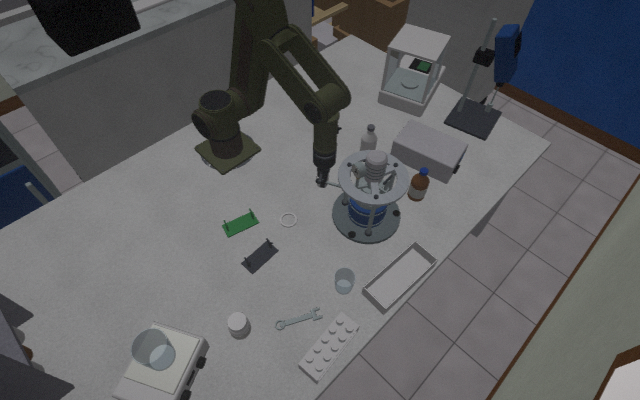

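```bash
python3 - <<'E'
from h import *
print(onz("top",263,248,30), onz("scene",322,178.5,30))
a=cv2.imread("pics/scene8.png")[140:240,290:400]
cv2.imwrite("pics/c9.png",np.clip(cv2.resize(a,None,fx=6,fy=6,interpolation=cv2.INTER_CUBIC)*2.,0,255).astype(np.uint8))
E
```

```text
[411.57126466 153.12344847  30.        ] [414.11020276 155.44283582  30.        ]
```

View pics/c9.png

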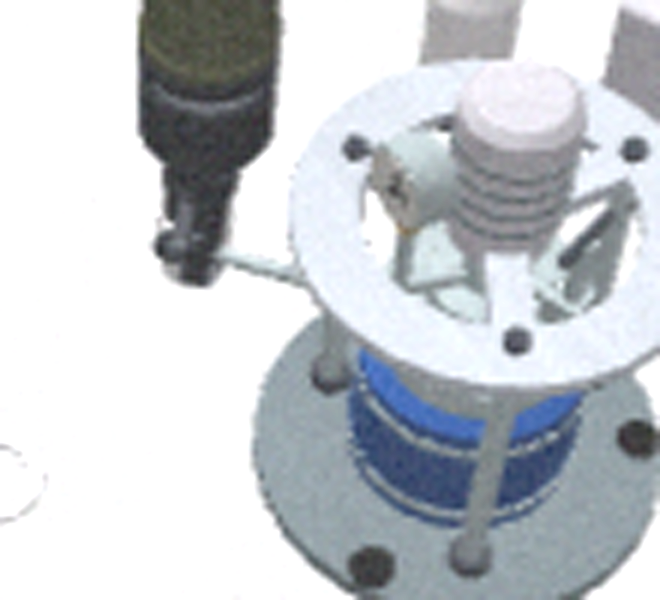

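View pics/top8.png

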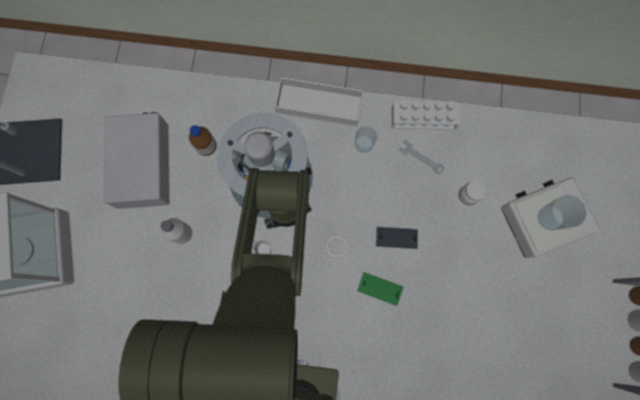

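```bash
python3 plan.py 489.3 83.3 210 111.1 167.5,212,111.1,2 172,212,111.1,2
```

```text
0, 0.15, -0.25, 0.0, 0.018, 0, 0.15, -0.25, 0.0, 0.017, 0, -0.2, -0.12, 0.0, -0.0, 0, -0.19, -0.11, 0.0, -0.0
final 488.4 76.0 212.01 111.1 4
```

apply_moves(increments=[0,0.15,-0.25,0,0.018,0,0.15,-0.25,0,0.017,0,0,0,0,0])

```text
time: 15.25
position: [491.0, 77.4, 110.5]
tcp_rot: [-0.0, 0.961, 0.277, -0.001]
force: [-2.8, -3.8, -0.4]
finger_gap: 5.3
```

```bash
python3 s.py
```

```text
t 15.25 p [491.   77.4 110.5] r 169.0 th 212.04 yaw+180 212.11 Frad 4.4 Ftan(ccw+) 1.7 Fz -0.4 T [-0.59  0.44 -0.11] gap 5.3 j [ 0.07  0.32  1.81 -0.    1.02  1.08]
```

```bash
python3 plan.py 492.3 78.3 212 111.1 170,213.5,111.1,2 176,213.5,111.1,3
```

```text
0, 0.01, -0.25, 0.0, 0.013, 0, 0.01, -0.25, 0.0, 0.013, 0, -0.16, -0.11, 0.0, 0.0, 0, -0.17, -0.11, 0.0, 0.0, 0, -0.17, -0.11, 0.0, 0.0
final 487.5 70.0 213.49 111.1 5
```

apply_moves(increments=[0,0.01,-0.25,0,0.013,0,0.01,-0.25,0,0.013,0,0,0,0,0])

```text
time: 15.5
position: [493.5, 73.2, 111.2]
tcp_rot: [-0.0, 0.957, 0.289, 0.001]
force: [-0.3, -1.0, -0.2]
finger_gap: 5.7
```

```bash
python3 s.py
```

```text
t 15.50 p [493.5  73.2 111.2] r 169.2 th 213.70 yaw+180 213.55 Frad 0.8 Ftan(ccw+) 0.6 Fz -0.2 T [-0.16 -0.05 -0.09] gap 5.7 j [0.06 0.31 1.81 0.   1.01 1.05]
```

```bash
python3 plan.py 492.5 73.3 213.5 111.1 196,213.5,111.0,7; python3 plan.py 470.9 58.9 213.5 111.0 196,273.5,110.9,12
```

```text
0, -0.31, -0.21, -0.0, -0.0, 0, -0.31, -0.2, -0.0, -0.0, 0, -0.31, -0.21, -0.0, -0.0, 0, -0.31, -0.2, -0.01, -0.0, 0, -0.31, -0.21, 0.0, -0.0, 0, -0.31, -0.2, 0.0, -0.0, 0, -0.3, -0.21, 0.0, 0.0
final 470.9 58.9 213.50 111.0 7
0, 1.0, -1.38, -0.0, 0.087, 0, 1.13, -1.29, -0.0, 0.088, 0, 1.23, -1.19, -0.0, 0.087, 0, 1.32, -1.08, -0.0, 0.087, 0, 1.42, -0.95, -0.0, 0.087, 0, 1.5, -0.83, -0.0, 0.088, 0, 1.56, -0.7, -0.01, 0.087, 0, 1.61, -0.55, 0.0, 0.087, 0, 1.66, -0.42, 0.0, 0.087, 0, 1.69, -0.26, 0.0, 0.088, 0, 1.71, -0.12, 0.0, 0.087, 0, 1.71, 0.03, 0.0, 0.087
final 646.3 -28.5 273.49 110.9 12
```

apply_moves(increments=[0,-0.31,-0.21,0,0,0,-0.31,-0.2,0,0,0,-0.31,-0.21,0,0,0,-0.31,-0.2,-0.01,0,0,-0.31,-0.21,0,0,0,-0.31,-0.2,0,0,0,-0.3,-0.21,0,0,0,0,0,0,0])

```text
time: 16.17
position: [469.3, 58.6, 110.7]
tcp_rot: [-0.0, 0.958, 0.288, -0.001]
force: [-1.3, -0.2, -0.1]
finger_gap: 5.5
```

```bash
python3 s.py
```

```text
t 16.17 p [469.3  58.6 110.7] r 197.5 th 213.33 yaw+180 213.50 Frad 1.2 Ftan(ccw+) -0.6 Fz -0.1 T [-0.    0.1   0.03] gap 5.5 j [ 0.03  0.29  1.86 -0.    1.    1.02]
```

```bash
python3 - <<'E'
from h import *
shot("scene","scene9.png")
a=cv2.imread("pics/scene9.png")[140:240,290:400]
cv2.imwrite("pics/c10.png",np.clip(cv2.resize(a,None,fx=6,fy=6,interpolation=cv2.INTER_CUBIC)*2.,0,255).astype(np.uint8))
E
```

```text
(no output)
```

View pics/c10.png

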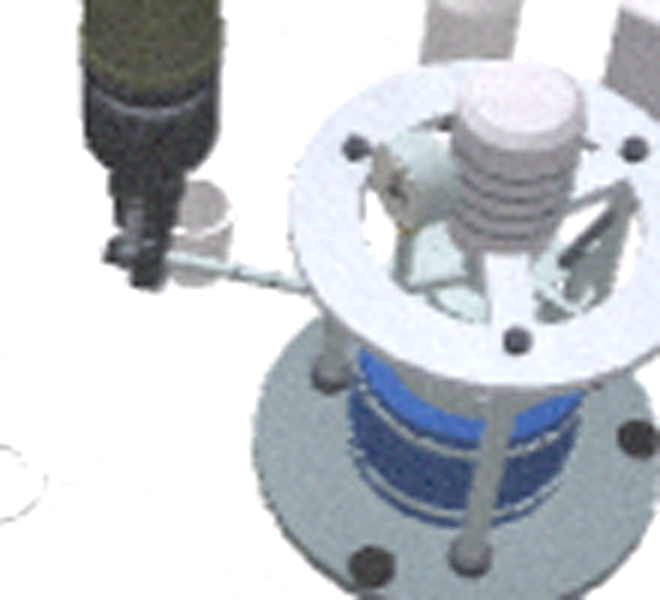

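apply_moves(increments=[0,1.0,-1.38,0,0.087,0,1.13,-1.29,0,0.088,0,1.23,-1.19,0,0.087,0,1.32,-1.08,0,0.087,0,1.42,-0.95,0,0.087,0,1.5,-0.83,0,0.088,0,1.56,-0.7,-0.01,0.087,0,1.61,-0.55,0,0.087,0,1.66,-0.42,0,0.087,0,1.69,-0.26,0,0.088,0,1.71,-0.12,0,0.087,0,1.71,0.03,0,0.087])

```text
time: 17.22
position: [647.1, -28.9, 110.5]
tcp_rot: [-0.0, 0.684, 0.73, -0.0]
force: [-0.3, 0.1, -0.2]
finger_gap: 5.6
```

```bash
python3 plan.py 646.3 -28.5 273.5 110.9 196,273.2,110.9,2 167.5,273.2,110.9,10
```

```text
0, -0.05, -0.0, 0.0, -0.003, 0, -0.06, -0.01, 0.0, -0.002, 0, -0.01, 0.29, 0.0, -0.0, 0, -0.02, 0.28, 0.0, -0.0, 0, -0.01, 0.28, 0.0, -0.0, 0, -0.02, 0.29, 0.0, -0.0, 0, -0.02, 0.28, 0.0, -0.0, 0, -0.01, 0.29, 0.0, -0.0, 0, -0.02, 0.28, 0.0, -0.0, 0, -0.01, 0.29, 0.0, -0.0, 0, -0.02, 0.28, 0.0, -0.0, 0, -0.01, 0.29, 0.0, -0.0
final 643.7 -0.1 273.21 110.9 12
```

apply_moves(increments=[0,-0.05,0,0,-0.003,0,-0.06,-0.01,0,-0.002,0,-0.01,0.29,0,0,0,-0.02,0.28,0,0,0,-0.01,0.28,0,0,0,-0.02,0.29,0,0,0,-0.02,0.2,0,0,0,0,0,0,0])

```text
time: 17.88
position: [644.4, -19.9, 111.5]
tcp_rot: [0.003, 0.687, 0.727, -0.003]
force: [0.3, -13.3, -0.4]
finger_gap: 6.1
```

```bash
python3 s.py
```

```text
t 17.88 p [644.4 -19.9 111.5] r 187.3 th 273.09 yaw+180 273.26 Frad 13.2 Ftan(ccw+) -0.4 Fz -0.4 T [-2.08  0.    0.03] gap 6.1 j [-0.09  0.49  1.49 -0.01  1.15 -0.14]
```

```bash
python3 plan.py 644.4 -15.2 273.2 110.9 185,273.2,110.9,1 185,278.2,110.9,5
```

```text
0, 0.02, -0.24, 0.0, 0.0, 0, 0.32, 0.02, 0.0, 0.017, 0, 0.33, 0.03, 0.0, 0.018, 0, 0.32, 0.03, 0.0, 0.017, 0, 0.32, 0.04, 0.0, 0.018, 0, 0.32, 0.04, 0.0, 0.017
final 660.7 -16.0 278.18 110.9 6
```

apply_moves(increments=[0,0.02,-0.24,0,0,0,0.32,0.02,0,0.017,0,0.33,0.03,0,0.018,0,0,0,0,0])

```text
time: 18.22
position: [651.3, -19.5, 111.3]
tcp_rot: [0.002, 0.674, 0.739, -0.001]
force: [-0.4, -7.6, -0.1]
finger_gap: 5.4
```

```bash
python3 s.py
```

```text
t 18.22 p [651.3 -19.5 111.3] r 187.4 th 275.19 yaw+180 275.26 Frad 7.6 Ftan(ccw+) -1.1 Fz -0.1 T [-1.09 -0.03  0.01] gap 5.4 j [-0.09  0.5   1.48 -0.    1.16 -0.18]
```

apply_moves(increments=[0,0.32,0.03,0,0.017,0,0.32,0.04,0,0.018,0,0.32,0.04,0,0.017,0,0,0,0,0])

```text
time: 18.55
position: [660.7, -18.2, 111.2]
tcp_rot: [0.002, 0.654, 0.756, -0.001]
force: [-0.4, -6.5, -0.9]
finger_gap: 6.0
```

```bash
python3 s.py;  python3 plan.py 660.7 -16.0 278.2 110.9 185,285.2,110.9,7
```

```text
t 18.55 p [660.7 -18.2 111.2] r 187.1 th 278.11 yaw+180 278.25 Frad 6.4 Ftan(ccw+) -1.3 Fz -0.9 T [-1.01 -0.02  0.12] gap 6.0 j [-0.09  0.51  1.45 -0.    1.17 -0.23]
0, 0.32, 0.05, 0.0, 0.018, 0, 0.32, 0.05, 0.0, 0.017, 0, 0.31, 0.06, 0.0, 0.017, 0, 0.32, 0.07, 0.0, 0.018, 0, 0.31, 0.07, 0.0, 0.017, 0, 0.32, 0.08, 0.0, 0.018, 0, 0.31, 0.08, 0.0, 0.017
final 682.8 -11.4 285.19 110.9 7
```

```bash
python3 - <<'E'
from h import *
a=cv2.imread("pics/scene9.png")[140:240,290:400]
im=np.clip(cv2.resize(a,None,fx=6,fy=6,interpolation=cv2.INTER_CUBIC)*1.6,0,255).astype(np.uint8)
t=np.radians(213.5);u=np.array([np.cos(t),np.sin(t)]);c=np.array([634.3,167.1])
for r in (196,171,151,144,134,124,114,104,94):
    q=c+u*r; p=(proj("scene",(*q,144.4))-[290,140]+.5)*6; print(r,p); cv2.circle(im,tuple(int(v) for v in p),2,(0,0,255),-1)
cv2.imwrite("pics/c11.png",im[120:420,60:420][:, :].repeat(2,0).repeat(2,1))
E
```

```text
196 [150.811051  251.2224927]
171 [192.46426284 258.37747597]
151 [225.90770045 264.12222471]
144 [237.63839237 266.13726511]
134 [254.41951854 269.01984419]
124 [271.2277565 271.9070804]
114 [288.063172   274.79898503]
104 [304.92583101 277.69556941]
94 [321.81579971 280.59684492]
```

View pics/c11.png

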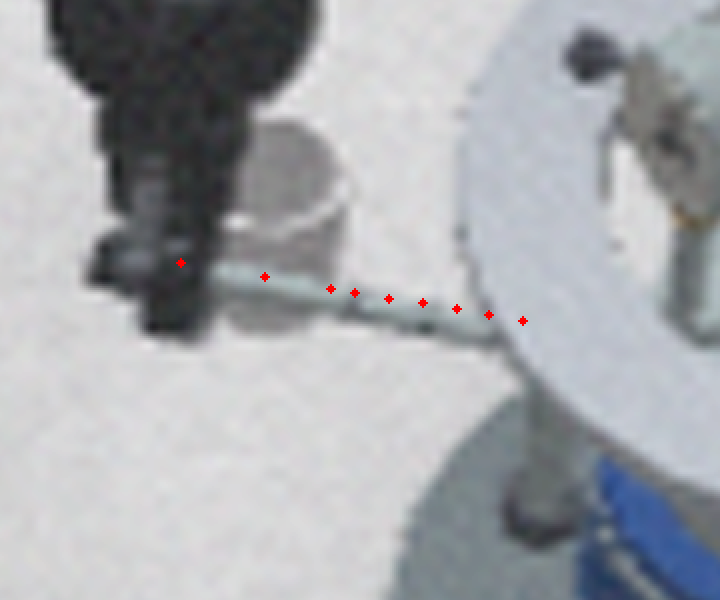

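```bash
python3 plan.py 660.7 -16.0 278.2 110.9 195,278,110.9,1 255,262,110.9,5
```

```text
0, 0.07, -1.0, 0.0, -0.003, 0, -0.98, -1.32, 0.0, -0.056, 0, -1.12, -1.26, 0.0, -0.056, 0, -1.25, -1.2, 0.0, -0.056, 0, -1.39, -1.12, 0.0, -0.056, 0, -1.52, -1.04, 0.0, -0.056
final 598.8 -85.4 261.99 110.9 6
```

apply_moves(increments=[0,0.07,-1.0,0,-0.003,0,-0.98,-1.32,0,-0.056,0,-1.12,-1.26,0,-0.056,0,-1.25,-1.2,0,-0.056,0,-1.39,-1.12,0,-0.056,0,-1.52,-1.04,0,-0.056,0,0,0,0,0,0,0,0,0,0])

```text
time: 19.22
position: [597.8, -85.7, 111.1]
tcp_rot: [-0.0, 0.755, 0.656, 0.0]
force: [0.1, -0.6, -0.5]
finger_gap: 5.7
```

```bash
python3 - <<'E'
from h import *
import s; s.rs()
shot("scene","scene10.png");shot("top","top10.png")
t=np.radians(262);u=np.array([np.cos(t),np.sin(t)]);c=np.array([598.8,-85.4])
out=[]
for n,(x,y,w,h),k in(("scene",(290,180,100,70),7),("top",(280,100,90,80),7)):
    a=cv2.imread(f"pics/{n}10.png")[y:y+h,x:x+w]
    im=np.clip(cv2.resize(a,None,fx=k,fy=k,interpolation=cv2.INTER_CUBIC)*1.6,0,255).astype(np.uint8)
    for r in (0,-52,-72,-127):
        q=c-u*r*-1 if 0 else c+u*r; p=(proj(n,(*q,144.4))-[x,y]+.5)*k; print(n,r,p.round()); cv2.circle(im,tuple(int(v) for v in p),2,(0,0,255),-1)
    cv2.imwrite(f"pics/c12{n}.png",im)
E
```

```text
t 19.22 p [597.8 -85.7 111.1] r 255.4 th 261.79 yaw+180 261.93 Frad 0.6 Ftan(ccw+) 0.1 Fz -0.5 T [-0.06  0.05 -0.01] gap 5.7 j [-0.21  0.44  1.59  0.    1.11 -0.07]
scene 0 [146. 336.]
scene -52 [235. 281.]
scene -72 [269. 260.]
scene -127 [361. 204.]
top 0 [524. 609.]
top -52 [395. 575.]
top -72 [346. 562.]
top -127 [211. 527.]
```

View pics/c12scene.png

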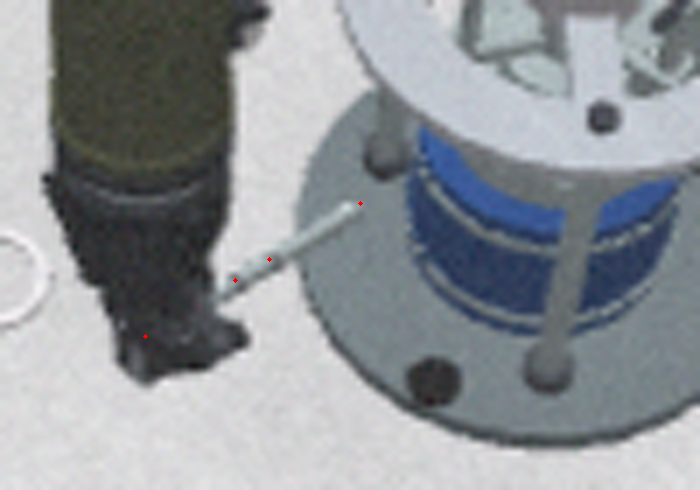

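View pics/c12top.png

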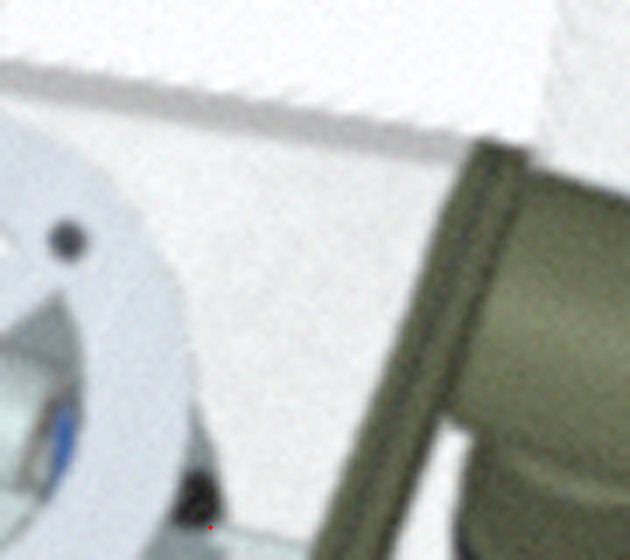

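```bash
python3 - <<'E'
from h import *
t=np.radians(213.5);u=np.array([np.cos(t),np.sin(t)]);v=np.array([-u[1],u[0]]);c=np.array([634.3,167.1])
b=c+u*104
for l in(0,5): print(proj("scene",(*(b+v*l),144.4)), proj("scene",(*b,144.4-l)))
E
python3 plan.py 598.8 -85.4 262 110.9 194,277,110.9,5 185,277,110.9,4;
```

```text
[340.32097183 185.7825949 ] [340.32097183 185.7825949 ]
[340.07298746 186.87635184] [340.23795623 186.67092075]
0, 1.43, 1.06, 0.0, 0.052, 0, 1.31, 1.15, 0.0, 0.053, 0, 1.19, 1.2, 0.0, 0.052, 0, 1.06, 1.27, 0.0, 0.052, 0, 0.92, 1.31, 0.0, 0.053, 0, -0.02, 0.23, 0.0, -0.0, 0, -0.03, 0.22, 0.0, -0.0, 0, -0.03, 0.22, 0.0, -0.0, 0, -0.03, 0.23, 0.0, -0.0
final 656.8 -16.5 277.01 110.9 9
```

apply_moves(increments=[0,1.43,1.06,0,0.052,0,1.31,1.15,0,0.053,0,1.19,1.2,0,0.052,0,1.06,1.27,0,0.052,0,0.92,1.31,0,0.053,0,-0.02,0.23,0,0,0,-0.03,0.22,0,0,0,-0.03,0.22,0,0,0,-0.03,0.23,0,0,0,0,0,0,0])

```text
time: 20.15
position: [656.6, -18.4, 111.1]
tcp_rot: [0.001, 0.663, 0.749, -0.001]
force: [1.1, -3.9, -0.7]
finger_gap: 5.7
```

```bash
python3 s.py; python3 plan.py 656.8 -16.5 277 110.9 185,283,110.9,6
```

```text
t 20.15 p [656.6 -18.4 111.1] r 186.9 th 276.87 yaw+180 276.96 Frad 4.0 Ftan(ccw+) 0.6 Fz -0.7 T [-0.65 -0.06  0.03] gap 5.7 j [-0.09  0.51  1.46 -0.    1.17 -0.21]
0, 0.32, 0.04, 0.0, 0.017, 0, 0.32, 0.05, 0.0, 0.018, 0, 0.32, 0.05, 0.0, 0.017, 0, 0.32, 0.06, 0.0, 0.018, 0, 0.32, 0.06, 0.0, 0.017, 0, 0.31, 0.07, 0.0, 0.018
final 675.9 -13.2 283.02 110.9 6
```

apply_moves(increments=[0,0.32,0.04,0,0.017,0,0.32,0.05,0,0.018,0,0.32,0.05,0,0.017,0,0,0,0,0])

```text
time: 20.48
position: [667.1, -14.9, 110.9]
tcp_rot: [-0.0, 0.643, 0.766, 0.001]
force: [-0.1, 0.2, -0.3]
finger_gap: 5.8
```

```bash
python3 s.py
```

```text
t 20.48 p [667.1 -14.9 110.9] r 184.9 th 280.22 yaw+180 279.96 Frad -0.2 Ftan(ccw+) -0.0 Fz -0.3 T [-0.02 -0.01 -0.  ] gap 5.8 j [-0.09  0.52  1.44  0.    1.18 -0.26]
```

apply_moves(increments=[0,-0.03,0.17,0,0,0,-0.03,0.17,0,0,0,-0.03,0.17,0,0,0,-0.03,0.17,0,0,0,-0.03,0.17,0,0,0,-0.03,0.17,0,0,0,-0.03,0.17,0,0,0,-0.03,0.17,0,0,0,-0.03,0.17,0,0,0,-0.03,0.17,0,0,0,0,0,0,0], grip_force=120)

```text
time: 21.4
position: [663.2, 2.4, 110.8]
tcp_rot: [-0.0, 0.643, 0.766, 0.0]
force: [0.8, 0.5, -0.8]
finger_gap: 4.7
```

```bash
python3 s.py;python3 plan.py 663.4 1.9 280 110.9 167.5,256,110.6,12;python3 plan.py 593.8 4.6 256 110.6 167.5,232,110.3,12
```

```text
t 21.40 p [663.2   2.4 110.8] r 167.2 th 279.95 yaw+180 279.98 Frad -0.3 Ftan(ccw+) 0.9 Fz -0.8 T [ 0.09 -0.1  -0.05] gap 4.7 j [-0.06  0.52  1.45  0.    1.18 -0.23]
0, -0.58, -0.09, -0.0, -0.035, 0, -0.58, -0.07, -0.0, -0.035, 0, -0.58, -0.05, -0.01, -0.035, 0, -0.59, -0.03, -0.0, -0.035, 0, -0.58, -0.0, -0.0, -0.035, 0, -0.59, 0.01, -0.01, -0.035, 0, -0.58, 0.03, 0.0, -0.034, 0, -0.58, 0.05, -0.0, -0.035, 0, -0.58, 0.08, -0.0, -0.035, 0, -0.58, 0.09, -0.01, -0.035, 0, -0.57, 0.11, 0.0, -0.035, 0, -0.57, 0.14, -0.0, -0.035
final 593.8 4.6 255.99 110.6 12
0, -0.56, 0.15, -0.0, -0.035, 0, -0.56, 0.17, -0.0, -0.035, 0, -0.56, 0.19, -0.01, -0.035, 0, -0.54, 0.21, 0.0, -0.035, 0, -0.54, 0.23, -0.0, -0.034, 0, -0.53, 0.25, -0.01, -0.035, 0, -0.52, 0.26, 0.0, -0.035, 0, -0.51, 0.28, -0.0, -0.035, 0, -0.51, 0.31, -0.0, -0.035, 0, -0.49, 0.31, -0.01, -0.035, 0, -0.48, 0.34, 0.0, -0.035, 0, -0.46, 0.35, -0.0, -0.035
final 531.2 35.1 231.99 110.3 12
```

apply_moves(increments=[0,-0.58,-0.09,0,-0.035,0,-0.58,-0.07,0,-0.035,0,-0.58,-0.05,-0.01,-0.035,0,-0.59,-0.03,0,-0.035,0,-0.58,0,0,-0.035,0,-0.59,0.01,-0.01,-0.035,0,-0.58,0.03,0,-0.034,0,-0.58,0.05,0,-0.035,0,-0.58,0.08,0,-0.035,0,-0.58,0.09,-0.01,-0.035,0,-0.57,0.11,0,-0.035,0,-0.57,0.14,0,-0.035])

```text
time: 22.4
position: [596.2, 4.0, 111.4]
tcp_rot: [0.002, 0.789, 0.614, 0.002]
force: [5.1, -2.2, -0.8]
finger_gap: 4.7
```

```bash
python3 s.py
```

```text
t 22.40 p [596.2   4.  111.4] r 167.5 th 256.86 yaw+180 255.82 Frad 0.9 Ftan(ccw+) 5.5 Fz -0.8 T [-0.33 -0.67 -0.24] gap 4.7 j [-0.06  0.43  1.61 -0.    1.1   0.18]
```

apply_moves(increments=[0,-0.56,0.15,0,-0.035,0,-0.56,0.17,0,-0.035,0,-0.56,0.19,-0.01,-0.035,0,-0.54,0.21,0,-0.035,0,-0.54,0.23,0,-0.034,0,-0.53,0.25,-0.01,-0.035,0,-0.52,0.26,0,-0.035,0,-0.51,0.28,0,-0.035])

```text
time: 23.07
position: [552.3, 20.6, 111.0]
tcp_rot: [0.002, 0.867, 0.499, 0.001]
force: [3.1, -4.6, -1.2]
finger_gap: 4.6
```

```bash
python3 s.py
```

```text
t 23.07 p [552.3  20.6 111. ] r 167.8 th 240.77 yaw+180 239.85 Frad 2.5 Ftan(ccw+) 5.0 Fz -1.2 T [-0.77 -0.48 -0.31] gap 4.6 j [-0.04  0.38  1.7  -0.    1.06  0.49]
```

```bash
python3 plan.py 550.6 22.0 240 110.4 167.5,228,110.3,8; python3 plan.py 522.2 42.6 228 110.3 167.5,221,110.2,7
```

```text
0, -0.38, 0.22, -0.0, -0.026, 0, -0.37, 0.24, -0.0, -0.026, 0, -0.36, 0.24, -0.0, -0.026, 0, -0.36, 0.26, -0.01, -0.027, 0, -0.36, 0.26, 0.0, -0.026, 0, -0.34, 0.27, 0.0, -0.026, 0, -0.34, 0.28, 0.0, -0.026, 0, -0.33, 0.29, -0.0, -0.026
final 522.2 42.6 228.03 110.3 8
0, -0.22, 0.2, -0.0, -0.017, 0, -0.21, 0.2, -0.0, -0.018, 0, -0.21, 0.2, -0.0, -0.017, 0, -0.2, 0.21, -0.01, -0.018, 0, -0.2, 0.22, 0.0, -0.017, 0, -0.2, 0.21, 0.0, -0.018, 0, -0.19, 0.22, 0.0, -0.017
final 507.9 57.2 221.01 110.2 7
```

apply_moves(increments=[0,-0.38,0.22,0,-0.026,0,-0.37,0.24,0,-0.026,0,-0.36,0.24,0,-0.026,0,-0.36,0.26,-0.01,-0.027,0,-0.36,0.26,0,-0.026,0,-0.34,0.27,0,-0.026,0,-0.34,0.28,0,-0.026,0,-0.33,0.29,0,-0.026])

```text
time: 23.73
position: [523.0, 41.1, 110.6]
tcp_rot: [0.002, 0.914, 0.406, 0.0]
force: [1.2, -4.8, -1.0]
finger_gap: 5.2
```

```bash
python3 s.py
```

```text
t 23.73 p [523.   41.1 110.6] r 168.1 th 228.56 yaw+180 227.91 Frad 2.8 Ftan(ccw+) 4.1 Fz -1.0 T [-0.82 -0.29 -0.37] gap 5.2 j [-0.    0.35  1.76 -0.    1.03  0.74]
```

apply_moves(increments=[0,-0.22,0.2,0,-0.017,0,-0.21,0.2,0,-0.018,0,-0.21,0.2,0,-0.017])

```text
time: 23.98
position: [516.3, 47.2, 110.6]
tcp_rot: [0.001, 0.924, 0.382, 0.0]
force: [1.4, -4.3, -0.1]
finger_gap: 4.6
```

```bash
python3 s.py
```

```text
t 23.98 p [516.3  47.2 110.6] r 168.2 th 225.47 yaw+180 224.96 Frad 2.1 Ftan(ccw+) 4.0 Fz -0.1 T [-0.79 -0.19 -0.33] gap 4.6 j [ 0.01  0.34  1.77 -0.    1.03  0.8 ]
```

apply_moves(increments=[0,-0.2,0.21,-0.01,-0.018,0,-0.2,0.22,0,-0.017,0,-0.2,0.21,0,-0.018,0,-0.19,0.22,0,-0.017])

```text
time: 24.32
position: [508.0, 55.8, 110.3]
tcp_rot: [0.001, 0.937, 0.35, -0.0]
force: [1.2, -5.3, -0.3]
finger_gap: 4.8
```

```bash
python3 s.py;  python3 plan.py 507.9 57.2 221 110.2 167.5,208,110.1,13
```

```text
t 24.32 p [508.   55.8 110.3] r 168.3 th 221.41 yaw+180 220.95 Frad 2.6 Ftan(ccw+) 4.8 Fz -0.3 T [-0.91 -0.1  -0.37] gap 4.8 j [ 0.03  0.33  1.79 -0.    1.02  0.89]
0, -0.19, 0.22, -0.0, -0.017, 0, -0.19, 0.23, -0.0, -0.018, 0, -0.18, 0.23, -0.0, -0.017, 0, -0.18, 0.23, -0.0, -0.018, 0, -0.17, 0.23, -0.0, -0.017, 0, -0.17, 0.24, -0.0, -0.018, 0, -0.17, 0.24, -0.01, -0.017, 0, -0.16, 0.25, 0.0, -0.018, 0, -0.15, 0.24, 0.0, -0.017, 0, -0.16, 0.25, 0.0, -0.018, 0, -0.15, 0.25, 0.0, -0.017, 0, -0.14, 0.26, 0.0, -0.017, 0, -0.14, 0.26, -0.0, -0.018
final 486.4 88.5 207.99 110.1 13
```

apply_moves(increments=[0,-0.19,0.22,0,-0.017,0,-0.19,0.23,0,-0.018,0,-0.18,0.23,0,-0.017,0,-0.18,0.23,0,-0.018])

```text
time: 24.65
position: [500.4, 64.9, 110.3]
tcp_rot: [0.001, 0.948, 0.317, -0.0]
force: [1.4, -4.9, -1.0]
finger_gap: 4.7
```

```bash
python3 s.py
```

```text
t 24.65 p [500.4  64.9 110.3] r 168.5 th 217.37 yaw+180 216.94 Frad 1.8 Ftan(ccw+) 4.7 Fz -1.0 T [-0.79 -0.05 -0.26] gap 4.7 j [ 0.05  0.32  1.8  -0.    1.02  0.97]
```

apply_moves(increments=[0,-0.17,0.23,0,-0.017,0,-0.17,0.24,0,-0.018,0,-0.17,0.24,-0.01,-0.017])

```text
time: 24.9
position: [495.2, 72.0, 110.1]
tcp_rot: [0.001, 0.956, 0.292, -0.0]
force: [0.7, -6.1, 0.1]
finger_gap: 4.7
```

```bash
python3 s.py
```

```text
t 24.90 p [495.2  72.  110.1] r 168.5 th 214.37 yaw+180 213.96 Frad 2.8 Ftan(ccw+) 5.4 Fz 0.1 T [-0.76 -0.08 -0.33] gap 4.7 j [ 0.06  0.32  1.81 -0.    1.01  1.04]
```

apply_moves(increments=[0,-0.16,0.25,0,-0.018,0,-0.15,0.24,0,-0.017,0,-0.16,0.25,0,-0.018,0,-0.15,0.25,0,-0.017])

```text
time: 25.23
position: [490.2, 80.9, 110.4]
tcp_rot: [0.002, 0.966, 0.259, 0.001]
force: [2.4, -9.6, -0.8]
finger_gap: 4.6
```

```bash
python3 s.py
```

```text
t 25.23 p [490.2  80.9 110.4] r 167.9 th 210.88 yaw+180 209.97 Frad 2.9 Ftan(ccw+) 9.5 Fz -0.8 T [-1.43 -0.44 -0.42] gap 4.6 j [ 0.08  0.31  1.82 -0.01  1.01  1.13]
```

apply_moves(increments=[0,-0.14,0.25,0,-0.018,0,0,0,0,0])

```text
time: 25.4
position: [488.8, 83.4, 110.4]
tcp_rot: [0.002, 0.968, 0.25, 0.001]
force: [2.3, -9.7, -0.3]
finger_gap: 4.8
```

```bash
python3 s.py
```

```text
t 25.40 p [488.8  83.4 110.4] r 167.8 th 209.90 yaw+180 208.95 Frad 2.9 Ftan(ccw+) 9.5 Fz -0.3 T [-1.42 -0.32 -0.46] gap 4.8 j [ 0.09  0.31  1.82 -0.01  1.01  1.16]
```

apply_moves(increments=[0,-0.14,0.26,0,-0.009,0,-0.14,0.26,0,-0.009,0,0,0,0,0])

```text
time: 25.65
position: [486.5, 88.2, 110.6]
tcp_rot: [0.003, 0.97, 0.241, 0.001]
force: [2.4, -10.3, -1.0]
finger_gap: 4.8
```

```bash
python3 s.py; python3 - <<'E'
from h import *
shot("scene","scene11.png")
a=cv2.imread("pics/scene11.png")[140:240,290:400]
cv2.imwrite("pics/c13.png",np.clip(cv2.resize(a,None,fx=6,fy=6,interpolation=cv2.INTER_CUBIC)*2.,0,255).astype(np.uint8))
E
```

```text
t 25.65 p [486.5  88.2 110.6] r 167.5 th 208.11 yaw+180 207.93 Frad 2.7 Ftan(ccw+) 10.2 Fz -1.0 T [-1.62 -0.45 -0.61] gap 4.8 j [ 0.1   0.31  1.82 -0.01  1.01  1.18]
```

View pics/c13.png

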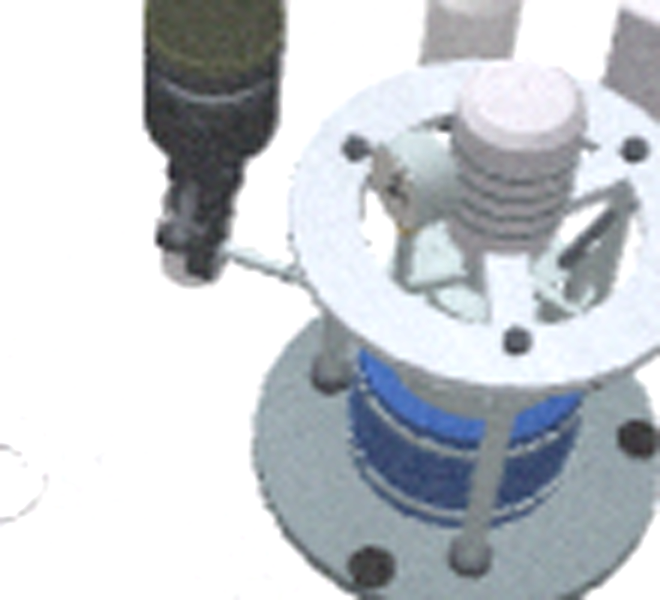

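```bash
python3 plan.py 485 91 208 110.1 169,213.5,110.1,5;  python3 plan.py 493.4 73.8 213.5 110.1 196,213.5,110.1,7 ; python3 plan.py 470.9 58.9 213.5 110.1 196,247,110.1,7
```

```text
0, 0.15, -0.35, 0.0, 0.005, 0, 0.16, -0.35, 0.0, 0.023, 0, 0.17, -0.34, 0.0, 0.023, 0, 0.17, -0.34, 0.0, 0.022, 0, 0.19, -0.34, 0.0, 0.023
final 493.4 73.8 213.50 110.1 5
0, -0.32, -0.21, 0.0, 0.0, 0, -0.32, -0.22, 0.0, 0.0, 0, -0.33, -0.21, 0.0, 0.0, 0, -0.32, -0.21, 0.0, 0.0, 0, -0.32, -0.21, 0.0, 0.0, 0, -0.32, -0.22, 0.0, 0.0, 0, -0.32, -0.21, 0.0, 0.0
final 470.9 58.9 213.50 110.1 7
0, 0.96, -1.33, 0.0, 0.084, 0, 1.07, -1.24, 0.0, 0.083, 0, 1.16, -1.14, 0.0, 0.084, 0, 1.26, -1.05, 0.0, 0.083, 0, 1.34, -0.94, 0.0, 0.084, 0, 1.41, -0.82, 0.0, 0.083, 0, 1.48, -0.7, 0.0, 0.084
final 557.7 -13.3 247.02 110.1 7
```

apply_moves(increments=[0,0.15,-0.35,0,0.005,0,0.16,-0.35,0,0.023,0,0.17,-0.34,0,0.023,0,0.17,-0.34,0,0.022,0,0.19,-0.34,0,0.023,0,0,0,0,0])

```text
time: 26.2
position: [492.8, 72.5, 109.9]
tcp_rot: [0.001, 0.958, 0.288, -0.001]
force: [-0.5, -3.7, -0.6]
finger_gap: 5.0
```

```bash
python3 s.py
```

```text
t 26.20 p [492.8  72.5 109.9] r 170.2 th 213.77 yaw+180 213.45 Frad 2.5 Ftan(ccw+) 2.8 Fz -0.6 T [-0.63  0.11 -0.28] gap 5.0 j [ 0.06  0.32  1.81 -0.    1.01  1.05]
```

```bash
python3 plan.py 493.4 73.8 213.5 110.1 169.5,216,110.1,2;  python3 plan.py 497.2 67.5 216 110.1 196,216,110.1,7 ; python3 plan.py 475.7 51.9 216 110.1 196,248,110.1,7
```

```text
0, 0.18, -0.32, 0.0, 0.022, 0, 0.2, -0.31, 0.0, 0.022
final 497.2 67.5 216.02 110.1 2
0, -0.31, -0.22, 0.0, -0.0, 0, -0.3, -0.23, 0.0, -0.0, 0, -0.31, -0.22, 0.0, -0.0, 0, -0.31, -0.22, 0.0, -0.0, 0, -0.3, -0.22, 0.0, -0.0, 0, -0.31, -0.23, 0.0, -0.0, 0, -0.31, -0.22, 0.0, 0.0
final 475.7 51.9 216.00 110.1 7
0, 0.97, -1.23, 0.0, 0.08, 0, 1.06, -1.14, 0.0, 0.079, 0, 1.15, -1.06, 0.0, 0.08, 0, 1.24, -0.96, 0.0, 0.08, 0, 1.3, -0.87, 0.0, 0.08, 0, 1.37, -0.75, 0.0, 0.08, 0, 1.43, -0.64, 0.0, 0.08
final 560.9 -14.6 248.03 110.1 7
```

apply_moves(increments=[0,0.19,-0.31,0,0.022,0,0.19,-0.32,0,0.021,0,0,0,0,0])

```text
time: 26.45
position: [496.6, 66.9, 109.9]
tcp_rot: [0.0, 0.951, 0.308, -0.001]
force: [-0.3, -2.0, -0.7]
finger_gap: 4.7
```

```bash
python3 s.py
```

```text
t 26.45 p [496.6  66.9 109.9] r 170.3 th 216.06 yaw+180 215.89 Frad 1.4 Ftan(ccw+) 1.5 Fz -0.7 T [-0.4   0.08 -0.17] gap 4.7 j [ 0.05  0.32  1.81 -0.    1.02  0.99]
```

apply_moves(increments=[0,-0.31,-0.22,0,0,0,-0.3,-0.23,0,0,0,-0.31,-0.22,0,0,0,-0.31,-0.22,0,0,0,-0.3,-0.22,0,0,0,-0.31,-0.23,0,0,0,-0.31,-0.22,0,0])

```text
time: 27.03
position: [474.4, 51.8, 109.8]
tcp_rot: [-0.0, 0.951, 0.308, -0.001]
force: [-0.0, 0.5, -1.0]
finger_gap: 4.6
```

```bash
python3 s.py; python3 plan.py 475.6 51.8 216 110.1 250,255,110.1,9
```

```text
t 27.03 p [474.4  51.8 109.8] r 197.1 th 215.80 yaw+180 215.93 Frad -0.3 Ftan(ccw+) -0.4 Fz -1.0 T [0.03 0.01 0.04] gap 4.6 j [0.02 0.29 1.86 0.   1.   0.96]
0, 0.46, -1.55, 0.0, 0.076, 0, 0.61, -1.55, 0.0, 0.075, 0, 0.75, -1.53, 0.0, 0.076, 0, 0.91, -1.49, 0.0, 0.076, 0, 1.05, -1.45, 0.0, 0.075, 0, 1.2, -1.39, 0.0, 0.076, 0, 1.33, -1.31, 0.0, 0.075, 0, 1.48, -1.23, 0.0, 0.076, 0, 1.61, -1.12, 0.0, 0.076
final 569.6 -74.4 255.02 110.1 9
```

apply_moves(increments=[0,0.46,-1.55,0,0.076,0,0.61,-1.55,0,0.075,0,0.75,-1.53,0,0.076,0,0.91,-1.49,0,0.076,0,1.05,-1.45,0,0.075,0,1.2,-1.39,0,0.076,0,1.33,-1.31,0,0.075,0,1.48,-1.23,0,0.076,0,1.61,-1.12,0,0.076,0,0,0,0,0,0,0,0,0,0])

```text
time: 27.95
position: [569.6, -74.8, 109.7]
tcp_rot: [-0.0, 0.794, 0.607, -0.0]
force: [-0.5, 0.2, -0.6]
finger_gap: 4.9
```

```bash
cat > look.py <<'E'
from h import *
import sys, s; s.rs()
x0,y0,th,tag=float(sys.argv[1]),float(sys.argv[2]),float(sys.argv[3]),sys.argv[4]
shot("scene",f"sl{tag}.png");shot("top",f"tl{tag}.png")
t=np.radians(th);u=np.array([np.cos(t),np.sin(t)]);c=np.array([x0,y0])
z=float(sys.argv[5]) if len(sys.argv)>5 else 144
ims=[]
for n,f,k in(("scene","sl",8),("top","tl",8)):
    m=proj(n,(*(c-u*65),z)); x,y=int(m[0])-30,int(m[1])-30
    a=cv2.imread(f"pics/{f}{tag}.png")[y:y+50,x:x+48]
    im=np.clip(cv2.resize(a,None,fx=k,fy=k,interpolation=cv2.INTER_CUBIC)*1.6,0,255).astype(np.uint8)
    for r in (0,-52,-72,-127):
        p=(proj(n,(*(c+u*r),z))-[x,y]+.5)*k; cv2.circle(im,tuple(int(v) for v in p),2,(0,0,255),-1)
    ims.append(im)
cv2.imwrite(f"pics/look{tag}.png",np.hstack(ims))
E
python3 look.py 569.6 -74.4 255 a
```

```text
t 27.95 p [569.6 -74.8 109.7] r 250.4 th 255.02 yaw+180 254.80 Frad -0.1 Ftan(ccw+) -0.6 Fz -0.6 T [-0.01  0.01 -0.02] gap 4.9 j [-0.2   0.41  1.65  0.    1.08  0.06]
```

View pics/looka.png

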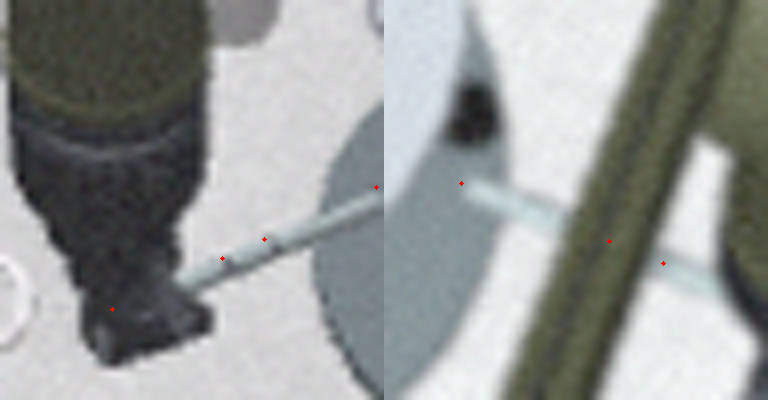

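```bash
python3 - <<'E'
import cv2,numpy as np
a=cv2.imread("pics/sla.png")[185:245,300:370];b=cv2.imread("pics/tla.png")[145:205,310:380]
f=lambda im:np.clip(cv2.resize(im,None,fx=5.7,fy=8,interpolation=cv2.INTER_CUBIC) if 0 else cv2.resize(im,None,fx=5.7,fy=5.7,interpolation=cv2.INTER_CUBIC)*1.6,0,255).astype(np.uint8)
im=np.hstack([f(a),f(b)]);print(im.shape);cv2.imwrite("pics/lookb.png",im)
E
```

```text
(342, 798, 3)
```

View pics/lookb.png

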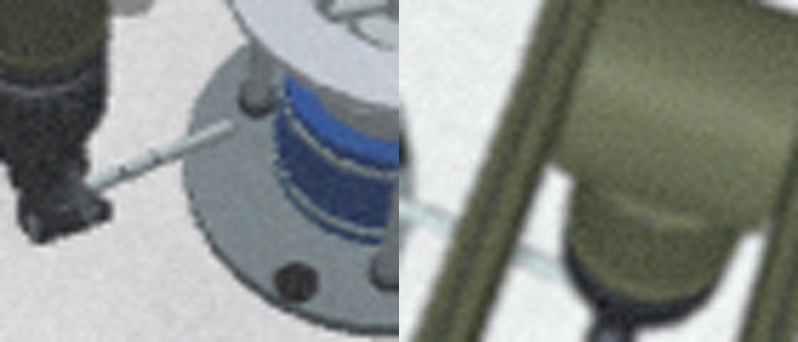

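```bash
python3 - <<'E'
from h import *
t=np.radians(255);u=np.array([np.cos(t),np.sin(t)]);v=np.array([-u[1],u[0]]);c=np.array([569.6,-74.4])
m=proj("top",(*(c-u*65),144)); x,y=int(m[0])-30,int(m[1])-30
tp=(x+80/8-.5,y+186/8-.5)
p,g=tri((340.7,206.1),tp); print(p,g)
d=p[:2]-c; print("along",d@u,"lat ccw",d@v,"z",p[2])
print("exp scene tip",proj("scene",(*(c-u*127),144)),"top",proj("top",(*(c-u*127),144)),tp)
for z in(134,138,142,144): 
    q=onz("top",*tp,z)[:2]-c; w=onz("scene",340.7,206.1,z)[:2]-c; print(z,q@u,q@v,w@u,w@v)
E
```

```text
[604.57328709  49.13946521 137.55906002] 4.0818683713808515
along -128.38171277805296 lat ccw 1.807234812137472 z 137.55906001651624
exp scene tip [339.59317187 204.90396269] top [306.12581726 179.44268128] (306.5, 179.75)
134 -126.88142832092619 1.7872781273455824 -131.9298767964013 0.24324492135664968
138 -126.41520410225097 0.9041568709513798 -130.22582363703702 2.5664040856093835
142 -125.94897988357575 0.021035614557176993 -128.52177047767273 4.8895632498621175
144 -125.71586777423816 -0.4205250136398124 -127.6697438979907 6.05114283198869
```

apply_moves(increments=[0,-0.89,-2.8,-0.44,0.04,0,-0.89,-2.8,-0.44,0.04,0,-0.89,-2.8,-0.44,0.04,0,-0.89,-2.8,-0.44,0.04,0,-0.89,-2.8,-0.44,0.04,0,-0.89,-2.8,-0.44,0.04,0,-0.89,-2.8,-0.44,0.04,0,-0.88,-2.83,-0.43,0.043,0,0,0,0,0,0,0,0,0,0])

```text
time: 28.88
position: [497.0, -298.7, 74.6]
tcp_rot: [-0.001, 0.687, 0.727, 0.0]
force: [0.8, -0.5, -1.2]
finger_gap: 4.6
```

```bash
python3 look.py 498.5 -298.7 273.5 c 108.5
```

```text
t 28.88 p [ 497.  -298.7   74.6] r 485.6 th 253.58 yaw+180 273.24 Frad 0.3 Ftan(ccw+) 0.9 Fz -1.2 T [ 0.02  0.06 -0.05] gap 4.6 j [-0.61  0.46  1.68  0.    1.01 -0.67]
```

View pics/lookc.png

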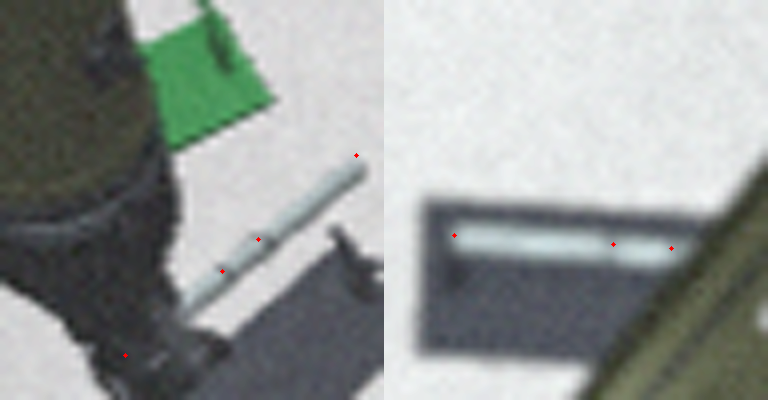

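apply_moves(increments=[0,0,0,-1,0,0,0,0,-1,0,0,0,0,-1,0,0,0,0,-1,0,0,0,0,-0.7,0,0,0,0,0,0], grip_force=40)

```text
time: 29.48
position: [497.2, -297.3, 25.5]
tcp_rot: [-0.002, 0.685, 0.728, -0.0]
force: [-0.9, 0.2, -1.1]
finger_gap: 4.9
```

apply_moves(increments=[0,0,0,-0.2,0,0,0,0,-0.2,0,0,0,0,-0.2,0,0,0,0,0,0])

```text
time: 29.82
position: [498.5, -298.7, 21.9]
tcp_rot: [0.0, 0.686, 0.728, 0.0]
force: [0.7, -0.6, -0.7]
finger_gap: 4.7
```

```bash
python3 look.py 498.5 -298.7 273.5 d 55.5
```

```text
t 29.82 p [ 498.5 -298.7   21.9] r 485.2 th 253.75 yaw+180 273.43 Frad 0.4 Ftan(ccw+) 0.8 Fz -0.7 T [-0.01  0.02  0.02] gap 4.7 j [-0.61  0.53  1.73  0.    0.89 -0.67]
```

View pics/lookd.png

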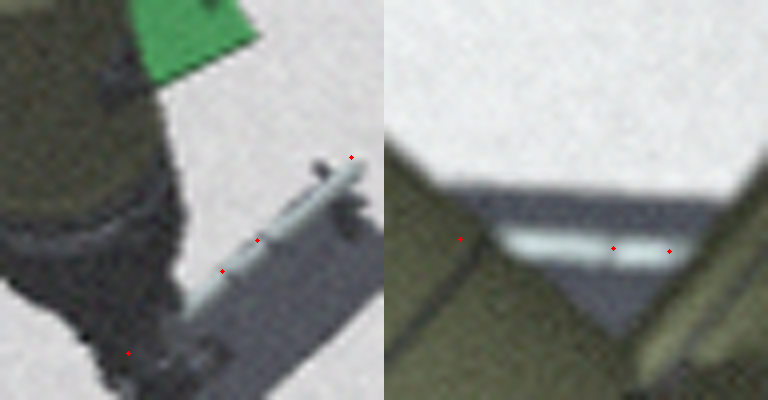

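apply_moves(increments=[0,0,0,-0.15,0,0,0,0,-0.15,0,0,0,0,-0.15,0,0,0,0,0,0])

```text
time: 30.25
position: [498.3, -298.5, 17.1]
tcp_rot: [-0.0, 0.686, 0.728, -0.0]
force: [1.3, 0.0, -1.1]
finger_gap: 4.7
```

```bash
python3 s.py
```

```text
t 30.25 p [ 498.3 -298.5   17.1] r 485.1 th 253.71 yaw+180 273.44 Frad -0.4 Ftan(ccw+) 1.2 Fz -1.1 T [-0.03  0.   -0.04] gap 4.7 j [-0.61  0.53  1.73 -0.    0.88 -0.67]
```

apply_moves(increments=[0,0,0,-0.15,0,0,0,0,-0.15,0,0,0,0,-0.1,0,0,0,0,0,0])

```text
time: 30.58
position: [498.3, -298.6, 13.1]
tcp_rot: [-0.0, 0.686, 0.728, -0.0]
force: [0.7, 0.2, -0.3]
finger_gap: 5.0
```

```bash
python3 s.py
```

```text
t 30.58 p [ 498.3 -298.6   13.1] r 485.1 th 253.72 yaw+180 273.44 Frad -0.4 Ftan(ccw+) 0.6 Fz -0.3 T [-0.03  0.02  0.03] gap 5.0 j [-0.61  0.54  1.73 -0.    0.87 -0.67]
```

apply_moves(increments=[0,0,0,-0.1,0,0,0,0,0,0])

```text
time: 30.75
position: [498.3, -298.6, 12.4]
tcp_rot: [-0.0, 0.686, 0.728, -0.0]
force: [-0.5, 0.1, 1.3]
finger_gap: 4.9
```

```bash
python3 look.py 498.5 -298.7 273.5 e 46; python3 s.py
```

```text
t 30.75 p [ 498.3 -298.6   12.4] r 485.2 th 253.72 yaw+180 273.44 Frad 0.0 Ftan(ccw+) -0.5 Fz 1.3 T [0.12 0.13 0.01] gap 4.9 j [-0.61  0.54  1.73 -0.    0.87 -0.67]
t 30.85 p [ 498.3 -298.6   12.5] r 485.1 th 253.72 yaw+180 273.44 Frad 0.2 Ftan(ccw+) -0.7 Fz 1.7 T [0.05 0.13 0.06] gap 5.0 j [-0.61  0.54  1.73 -0.    0.87 -0.67]
```

View pics/looke.png

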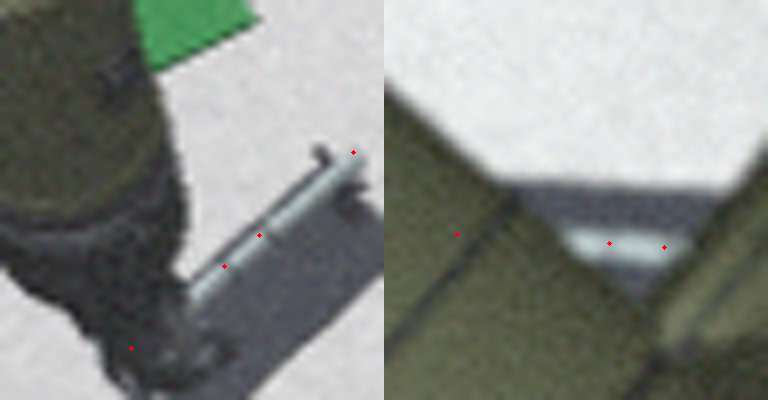

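apply_moves(increments=[0.15,0,0,0,0,0.3,0,0,0,0,0.4,0,0,0,0,0.4,0,0,0,0,0.4,0,0,0,0])

```text
time: 31.27
position: [498.6, -298.7, 12.4]
tcp_rot: [0.0, 0.686, 0.728, 0.0]
force: [1.0, -0.8, 0.6]
finger_gap: 34.1
```

apply_moves(increments=[0.4,0,0,0.5,0,0.4,0,0,1,0,0.4,0,0,1.5,0,0.4,0,0,2,0,0.4,0,0,2,0,0.4,0,0,2,0,0.4,0,-1.5,2,0,0.4,0,-3,2,0,0.4,0,-3,0,0,0.4,0,-3,0,0,0.4,0,-3,0,0,0.4,0,0,0,0])

```text
time: 32.27
position: [499.0, -440.3, 144.1]
tcp_rot: [0.003, 0.687, 0.727, -0.001]
force: [0.4, -0.5, 0.4]
finger_gap: 34.1
```

```bash
python3 - <<'E'
from h import *
st(); a=shot("scene","scF.png")[:,:,::-1]; b=shot("top","tpF.png")[:,:,::-1]
f=lambda im:np.clip(cv2.resize(im,None,fx=6,fy=6,interpolation=cv2.INTER_CUBIC)*1.6,0,255).astype(np.uint8)
cv2.imwrite("pics/F.png",np.hstack([f(np.ascontiguousarray(a[225:285,230:295])),f(np.ascontiguousarray(b[215:275,365:430]))]))
E
```

```text
t 32.2667 p [ 499.  -440.3  144.1] F [ 0.4 -0.5  0.4] gap 34.065264178192805 z [[-0.057, 0.998, 0.003], [0.998, 0.057, -0.006], [-0.007, 0.003, -1.0]] j [-0.785  0.486  1.411 -0.003  1.238 -0.841]
```

View pics/F.png

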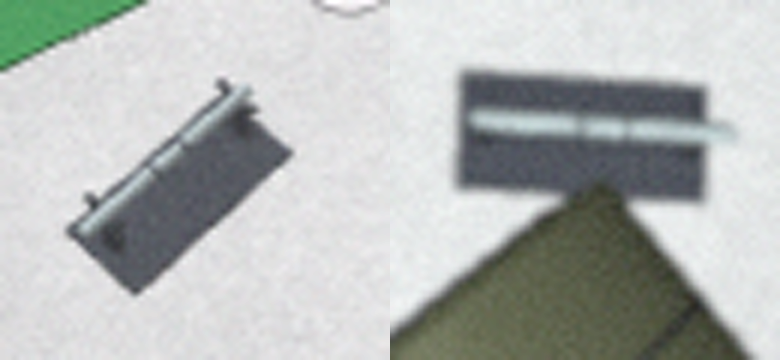

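View pics/scF.png

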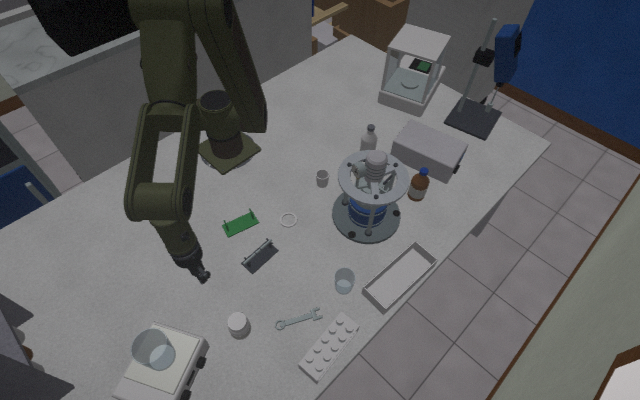

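```bash
python3 - <<'E'
from h import *
print(manip.job_done())
E
```

```text
the job is handed in; nothing more can be done
None
```

The ring nut appears to be screwed fully home, and the bar is back in both notches of the dark rest, released. I handed the job in at about 32 s of the 69 s allowed.

**Turning:** I worked the nut in two bites, shifting the bar on by 60° between them. I estimate it turned about 118°, against the 113–123° needed.

**Fully home:** I judged this by feel, because the holes are hidden from both cameras.
- On the second bite the side force rose from about 5 N to about 10 N, roughly 1.1 N m on the nut. It stayed there over a further 3° of push.
- The first bite had passed the same pose with only about 4 N.
- I did not take a third bite to confirm.

**Bar and bench:** The final pictures from both cameras show the bar seated as at the start. The bystanders I checked were where they began.

**What went wrong or disagreed:**
- **First grasp:** it missed. The pads sit about 30 mm farther back than the reported TCP suggests, so I lowered the tool and gripped again.
- **Second hole:** the first try at the predicted angle pressed on the nut wall with 13 N. I backed off and found the hole by sweeping, about 7° from where I expected it.
- **Bar tilt:** the bar tipped roughly 3° in the grip while turning. It levelled when I laid it down.
- **Leaning the tool:** the moves allow no tilt, so I could not lean it outward. I held the bar near its end to keep the gripper outside the tie ring. No force readings suggested the gripper or arm touched the ring or the reactor.

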